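# Set up the sloping decorating stand

## Task

Make the decorating place ready. First take the spindle with the flat round head out of its wooden block and thread it down through the holes of both plates of the sloping stand until its collar sits on the upper plate; then take the pattern board out of its wooden rest and press it down into the middle of the sprung edge clip, fully home and upright. Leave the other things on the table where they are.

Things in the scene. Friction and masses are not known exactly. Their poses are not given: they have to be found in the camera images.
- spindle: Steel spindle, 200 g, 136 mm long. Origin at the rod's tip, z along the rod towards the head. From the tip: cone nose 5 to 12 mm across over 12 mm; rod 12 mm across up to z = 90; collar 22 mm across, z = 90 to 116; flat round head 36 mm across, z = 116 to 136 (grip head or collar). It starts upright in block.
- block: Light wooden block 60 x 60 x 95 mm, fixed, origin at the centre of its underside. A 14 mm blind hole in the middle of its top holds the spindle, its collar resting on the block's top, its tip 5 mm above the table: lift at least 90 mm to clear. One of two such blocks in varying places; the other (block2) holds the stamp.
- block2: The second wooden block, the same 60 x 60 x 95 mm, fixed, origin at the centre of its underside; it holds the stamp, which is not needed.
- stand: Sloping stand, fixed to the table: grey base 130 x 120 x 10 mm with two pairs of upright cheeks that carry the cradle; origin at the centre of its underside. At yaw 0 the bore leans (its upper end) 30 degrees from vertical towards the stand's own -x, roughly towards the robot. Cheeks and plates all lie below 130 mm height.
- cradle: Fixed on the stand: two parallel aluminium plates 66 x 92 x 8 mm, a 15 mm hole through each on one axis. Origin: centre of the upper hole's mouth on the upper plate's top face, 112 mm above the table. z: bore axis, up out of the hole, 30 degrees off vertical. Upper plate z = -8 to 0 mm, lower z = -73 to -65. The spindle goes in along -z; with its collar on the upper plate its tip is at z = -90.
- board: Pattern board, 70 g, loose: white sheet 90 mm long (its x), 4 mm thick (its y), 62 mm high, its lower edge bevelled to 1.2 mm over the last 9 mm, with a wooden grip bar 70 mm long, 14 mm thick, from 60 to 76 mm above the lower edge. Origin: middle of the lower edge, z up. At the start it stands in rest, lower edge 10 mm above the table. Grip the bar across its 14 mm.
- rest: Wooden rest 110 x 56 x 30 mm, fixed, origin at the centre of its underside; a 6 mm wide slot along its x, 20 mm deep, holds the board loosely (it may lean a few degrees): lift the board at least 25 mm to clear it.
- clip: Sprung edge clip, fixed, black base 80 x 64 mm, origin under its centre. Two steel jaws 60 mm long along its x, 3 mm apart in y about the middle, rounded lips (radius 8 mm) reaching 40 mm above the table; springs (4 to 5 N each) let them part. Pressing the board in takes 3 to 15 N. Home: lower edge on the clip's floor, 12 mm above the table, board's x along the clip's x, either way round.
- stamp: Bystander: short steel stamp with a ball top (34 mm), 101 mm long, standing in block2; origin at its lower end. Top about 136 mm above the table.
- disc_a: Bystander: terracotta disc, 64 mm across, 8 mm thick, origin under its centre.
- disc_b: Bystander: white disc, 56 mm across, 8 mm thick, origin under its centre.
- fish: Bystander: grey fish-shaped clay ornament about 110 x 45 x 8 mm, origin under its centre.
- jar: Bystander: white glaze jar 56 mm across, 85 mm high, origin under its centre.
- mug: Bystander: white mug 76 mm across, 85 mm high, origin under its centre.
- spatula: Bystander: wooden-handled spatula 170 mm long, lying.
Things that resemble listed ones, but are neither listed nor needed, are in the scene too. Leave any purple or red look-alike of the spindle alone. What is shaped like the clip but yellow is not meant.

How it is judged:
By the outcome, as a careful person would: the job done as asked, in the order asked, and still so for the second after the job is handed in, with the robot touching nothing.
It also fails if it takes over 58 s, if anything falls off the work surface, if the arm or the gripper's body presses on something with over 40 N, if the wrist force passes 120 N, or if a joint passes its speed limit or range.

## Robot

A 6-joint arm with a two-finger parallel gripper is mounted at the origin on the work surface. World frame = base frame: x ahead of the robot, y to its left, z up, the work surface at z = 0. Lengths are in mm, angles in rad, forces in N, time in s.
With the tool pointing down it reaches from about 350 to 775 mm from the base axis. Payload 7.3 kg.
Tool frame: the origin (TCP) lies at the very end of the fingers, on their centre line; the grasp point (between the pads) lies 19 mm behind it; x points along the fingers, z is the direction in which the jaws open and shut, and the axes are right-handed (so a half turn about x gives the same grasp; the last joint's range is limited). The gripper opens to 92 mm and grips with 3 to 60 N. Pads are 19 mm wide; open, the fingers measure 130 mm over their backs; the gripper's body (75 mm by 190 mm) begins 47 mm behind the grasp point.
Start: joints at [-1.251, 0.342, 1.524, -0, 1.275, -0.146], TCP at [235.822, -469.08, 193.541] pointing down, gripper open.
Joint ranges: [-2.53, 2.53], [-0.77, 2.02], [0.04, 2.7], [-1, 4.14], [0.28, 2.66], [-3.11, 3.11]. Speed limits (rad/s): [2.57, 2.57, 3.14, 3.14, 3.14, 3.14].

## Interface

Orientations are given as [roll, pitch, yaw] about the fixed x, y, z axes, in that order (R = Rz(yaw) Ry(pitch) Rx(roll)).
In Python, from plant import * gives the robot as it stands.
- The arm moves only by the shell command python3 -m creep 'ROWS'. ROWS is JSON, a list of rows, each an object of numbers: "tx", "ty", "tz": the shift along the tool's x, y, z in cm; "wx", "wy", "wz": the turn, a rotation vector about the tool's x, y, z in rad; "gripper": the closure, from -1 (fully open) to 1 (shut). A call has 1 to 8 rows; each row is the pose to reach, as a shift and turn from the pose commanded when the call began, along the tool's axes at that moment; what a row does not reach only later rows make up. A row lasts 1/12 s, in which the tool goes at most 41.7 mm and 7.16 degrees, less where a joint would pass 70% of its speed; a pose out of reach is approached as far as the arm can. A call with a gripper value outside its range is refused whole. The fingers move at their own pace and stop on an object; the grip force is fixed at half the most. Time passes only in rows, so rows that repeat a pose let the fingers close. It gives the time, the measured TCP pose, the force and the opening at its end, in the units of the state.
- get_obs(): the state, without advancing time (a new reading comes with each control period).
- capture(name): name is "scene" or "side" or "wrist"; returns a dict with "frame" (420x560x3 uint8, red, green, blue), "z_map" (420x560 float32, mm along the optical axis (not along the pixel's ray), 0 where there is no reading), "vertical_fov" (degrees; the focal length in pixels is half the picture's height over the tangent of half this angle, whatever the lens; pixels are square), "cx", "cy" (the principal point, pixels), "xyz" and "rotation" of the camera in the world. Camera axes: x right, y down, z forward; pixel columns grow to the right and rows downward; lengths in mm; the calibration is good to about 2 mm. A picture is of the moment at which its call begins.
- close_job(): hands the job in, once; it reports no verdict.
The state is a dict: "time": time; "joint_positions": joint angles; "dq": joint speeds; "tau": joint torques, N m; "tool_pos": TCP position; "tcp_rot": TCP orientation; "contact_force": force on the tool from outside, world axes, zero at the start; "moment": the same for the moment, N m; "grip_width": finger opening in mm.
Only numpy, scipy, OpenCV 4.12 (cv2) and the standard library are available. Lean on these libraries where they do the work, as an engineer would, in place of code of your own. Each camera call takes 0.05 s, during which the arm holds its last target.

## Working session

There is one attempt and no reset: what is moved stays moved. The work goes in short steps, Python scripts to look and compute and a shell command to move; the robot and the scene stay as the last step left them, time stands still between calls to the robot, and variables do not carry over. Pictures are saved under pics/ and viewed, and the job is handed in when it is done.

```bash
ls; mkdir -p pics; python3 - <<'E'
from plant import *
import cv2,json
print(get_obs())
for n in("scene","side","wrist"):
    c=capture(n); cv2.imwrite(f"pics/{n}0.png",c["frame"][:,:,::-1])
    print(n,{k:c[k] for k in c if k not in("frame","z_map")})
    import pickle; pickle.dump(c,open(f"{n}0.pkl","wb"))
E
```

```text
pics
{'time': 0.0, 'joint_positions': array([-1.25099683e+00,  3.42739024e-01,  1.52504032e+00, -4.08920873e-05,
        1.27538895e+00, -1.45987493e-01]), 'dq': array([ 6.27364371e-04,  2.58012627e-03,  7.03482811e-05, -9.80350696e-04,
       -1.05589400e-03,  4.56108715e-04]), 'tau': array([-4.11077126e-03, -4.31256652e+01, -2.44223177e+01,  7.13164313e-02,
        5.61437826e-02, -1.08575796e-04]), 'tool_pos': array([ 235.65546805, -468.61405592,  192.82841334]), 'tcp_rot': array([3.02041666, 1.5692202 , 1.91541925]), 'contact_force': array([-0.23878137,  0.13479825,  0.17880903]), 'moment': array([ 0.0287704 ,  0.03841487, -0.04497618]), 'grip_width': 91.87590381667262}
scene {'vertical_fov': 44.093103082644824, 'cx': 282.93672787215485, 'cy': 202.7954776941058, 'xyz': array([1195.58968364, -608.3965455 , 1332.48611144]), 'rotation': array([-2.52342616, -0.01549522,  0.8209324 ])}
side {'vertical_fov': 50.17415675447744, 'cx': 274.50995765399347, 'cy': 206.7775259857321, 'xyz': array([ 200.71249686, -802.47167674,  747.34947988]), 'rotation': array([-2.19194514e+00, -1.06848191e-03, -4.39929061e-01])}
wrist {'vertical_fov': 60.15258445150948, 'cx': 276.91082223789726, 'cy': 208.72768001532853, 'xyz': array([ 300.52280309, -437.84123558,  385.17229387]), 'rotation': array([ 2.86558796e+00,  1.28303443e-03, -1.10549449e+00])}
```

View pics/scene0.png

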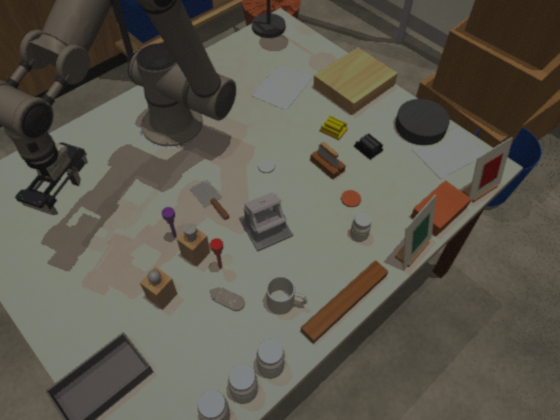

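View pics/side0.png

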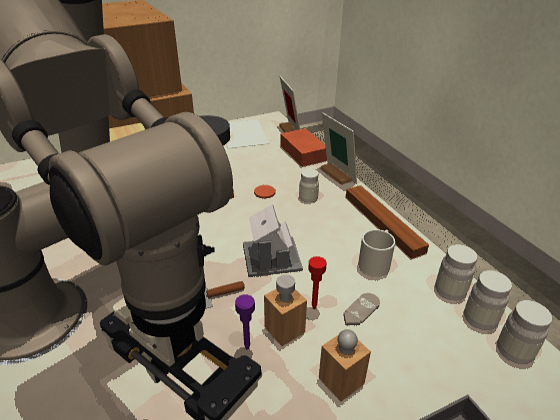

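View pics/wrist0.png

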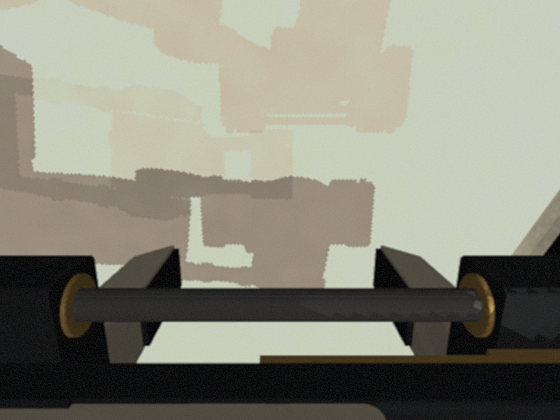

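The scene view has flat grey head in block (191,232), ball stamp in block2 (155,275), purple (168,215) and red (217,245) look-alikes, stand (266,220), rest with board (327,158), black clip (369,146) and yellow clip (334,127). The spindle is the grey flat-headed one and the clip is the black one. I'll confirm both in enlarged crops.

```bash
cat > h.py <<'E'
import numpy as np,cv2,pickle
from scipy.spatial.transform import Rotation as R
def cam(c):
    f=c["frame"].shape[0]/2/np.tan(np.radians(c["vertical_fov"])/2)
    return f,R.from_euler('xyz',c["rotation"]).as_matrix(),np.array(c["xyz"])
def cloud(c):
    f,M,p=cam(c);z=c["z_map"];v,u=np.mgrid[:z.shape[0],:z.shape[1]]
    P=np.stack([(u-c["cx"])/f*z,(v-c["cy"])/f*z,z],-1)
    W=P@M.T+p; W[z==0]=np.nan; return W
def ray(c,u,v,h):
    f,M,p=cam(c);d=M@np.array([(u-c["cx"])/f,(v-c["cy"])/f,1]);return p+d*(h-p[2])/d[2]
def proj(c,P):
    f,M,p=cam(c);q=(np.atleast_2d(P)-p)@M;return np.c_[c["cx"]+f*q[:,0]/q[:,2],c["cy"]+f*q[:,1]/q[:,2]]
def load(n): return pickle.load(open(n+".pkl","rb"))
def crop(c,x0,y0,x1,y1,s,name):
    cv2.imwrite(name,cv2.resize(c["frame"][y0:y1,x0:x1,::-1],None,fx=s,fy=s,interpolation=cv2.INTER_CUBIC))
E
python3 - <<'E'
from h import *
s=load("scene0");d=load("side0")
crop(s,130,180,310,315,4,"pics/c1.png");crop(s,290,100,410,190,6,"pics/c2.png");crop(d,200,170,400,320,4,"pics/c3.png")
W=cloud(s)
for n,u,v in [("spindle",191,231),("stamp",155,274),("stand",266,220),("board",327,155),("clip",369,146),("yel",334,127),("table",120,200)]:
    print(n,W[v,u].round(1))
E
```

```text
spindle [ 489.2 -265.2  141.3]
stamp [ 525.3 -409.9  130.5]
stand [555.  -53.1  52.7]
board [498.2 264.3  49.3]
clip [557.8 405.7  36.1]
yel [419.  381.8  36. ]
table [ 162.  -318.9   -1.1]
```

View pics/c1.png

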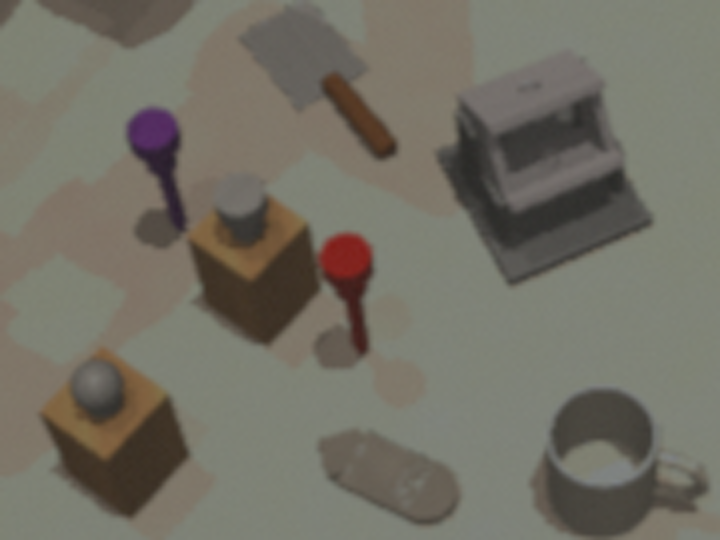

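View pics/c2.png

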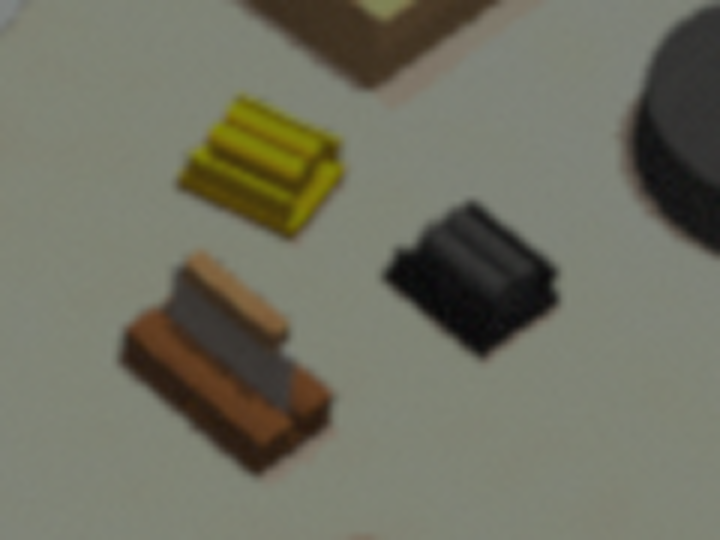

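View pics/c3.png

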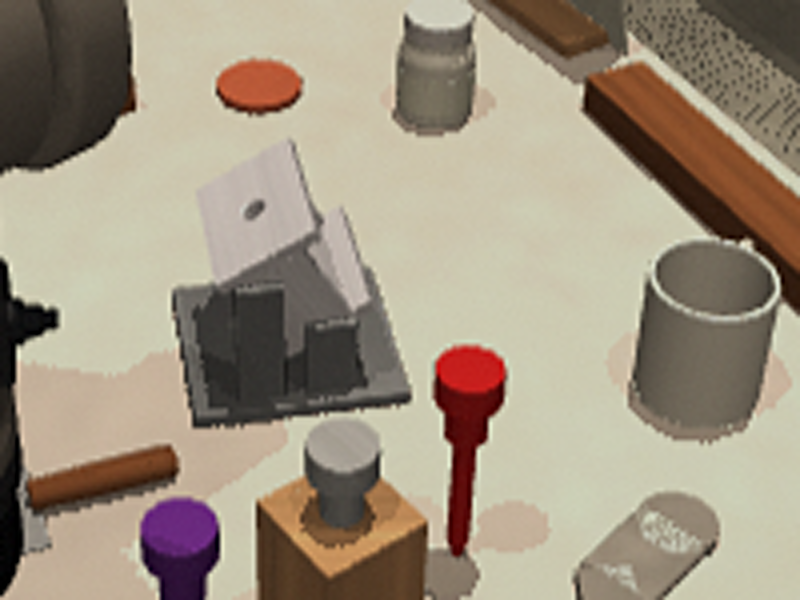

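The crops confirm it. The grey flat-head spindle is at c1 (241,200), clearly different from the ball stamp (98,390) and from purple and red. The black clip is at c2 (475,280), the board in its rest at (230,335), and yellow (265,165) is not meant. Next I'll measure.

```bash
python3 - <<'E'
from h import *
s=load("scene0");d=load("side0")
for nm,c in(("scene",s),("side",d)):
    W=cloud(c);F=c["frame"].astype(int)
    # spindle head top & neighbours by height around
    for n,ctr,hr in [("spindle",(489,-265),(134,150)),("blocktop",(489,-265),(85,100)),("stamp",(525,-410),(110,145))]:
        m=(np.hypot(W[...,0]-ctr[0],W[...,1]-ctr[1])<50)&(W[...,2]>hr[0])&(W[...,2]<hr[1])
        # exclude red/purple
        sat=F.max(-1)-F.min(-1)
        m2=m&(sat<40) if n!="blocktop" else m
        P=W[m2]; 
        if len(P): 
            v,u=np.nonzero(m2); print(nm,n,len(P),np.median(P,0).round(1),"ext",P.min(0).round(0),P.max(0).round(0))
    for n,mm in [("red",(F[...,0]>100)&(F[...,1]<50)&(F[...,2]<50)),("purple",(F[...,2]>F[...,1]+35)&(F[...,0]>F[...,1]+15))]:
        m=mm&(W[...,2]>120)&(W[...,0]<650)&(W[...,2]<170); P=W[m]
        print(nm,n,len(P),P.mean(0).round(1) if len(P) else"")
    # plate upper
    m=(abs(W[...,0]-520)<80)&(abs(W[...,1]+50)<80)&(W[...,2]>20)&(W[...,2]<150)
    v,u=np.nonzero(m);print("stand px",u.min(),u.max(),v.min(),v.max(),W[m].max(0).round(0),W[m].min(0).round(0))
E
```

```text
scene spindle 129 [ 478.6 -264.4  140.7] ext [ 459. -280.  135.] [ 495. -248.  147.]
scene blocktop 306 [ 488.3 -273.7   93.8] ext [ 448. -298.   85.] [ 513. -228.  100.]
scene stamp 135 [ 525.7 -415.5  129.3] ext [ 505. -430.  110.] [ 537. -398.  142.]
scene red 93 [ 563.2 -238.8  135.4]
scene purple 84 [ 391.7 -273.3  135.3]
stand px 223 285 192 238 [599.   5. 134.] [ 441. -129.   20.]
side spindle 237 [ 478.  -263.7  140.5] ext [ 461. -279.  134.] [ 496. -244.  144.]
side blocktop 641 [ 469.6 -273.1   94.4] ext [ 444. -296.   85.] [ 513. -231.  100.]
side stamp 319 [ 517.  -417.8  128.9] ext [ 505. -429.  112.] [ 537. -397.  138.]
side red 160 [ 561.1 -238.6  135.6]
side purple 264 [ 389.5 -274.5  134.2]
stand px 240 293 204 282 [600.   7. 130.] [ 440. -116.   20.]
```

```bash
python3 - <<'E'
from h import *
s=load("scene0");d=load("side0")
crop(d,240,195,310,280,7,"pics/c4.png");crop(s,235,185,300,255,8,"pics/c5.png")
E
```

```text
(no output)
```

View pics/c4.png

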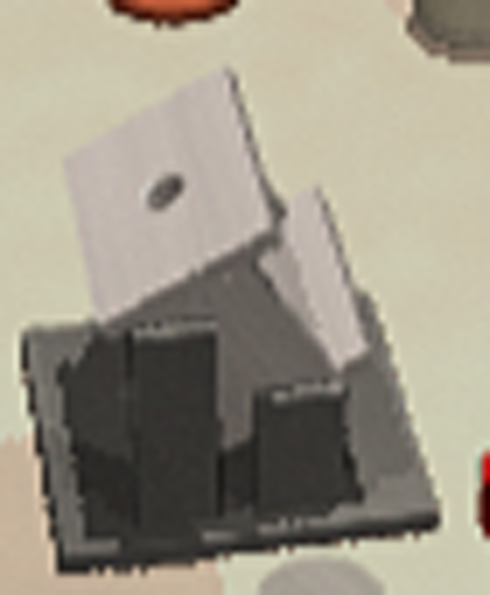

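View pics/c5.png

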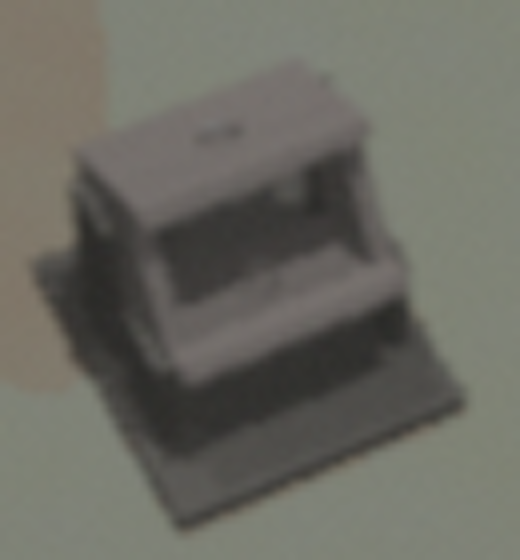

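```bash
python3 - <<'E'
from h import *
s=load("scene0");d=load("side0")
print(ray(s,262.3,201.4,112).round(1),ray(d,263.6,222.3,112).round(1))
for nm,c,poly,k,o in(("side",d,[(220,85),(80,165),(108,305),(258,228)],7,(240,195)),("scene",s,[(95,160),(290,72),(355,125),(155,210)],8,(235,185))):
    W=cloud(c);m=np.zeros(W.shape[:2],np.uint8)
    cv2.fillPoly(m,[np.array([(o[0]+a/k,o[1]+b/k) for a,b in poly]).round().astype(int)],1)
    m=cv2.erode(m,np.ones((3,3)))
    P=W[m>0];P=P[~np.isnan(P).any(1)]
    for _ in range(3):
        c0=P.mean(0);n=np.linalg.svd(P-c0)[2][2];n*=np.sign(n[2]);r=(P-c0)@n;P=P[abs(r)<2.5*r.std()+.1]
    print(nm,len(P),c0.round(1),n.round(3),"tilt",np.degrees(np.arccos(n[2])).round(1),"yaw(-x lean)",np.degrees(np.arctan2(-n[1],-n[0])).round(1),"rms",r.std().round(2))
    # hole from depth plane
    f,M,p=cam(c)
    u,v={"side":(263.6,222.3),"scene":(262.3,201.4)}[nm]
    dd=M@np.array([(u-c["cx"])/f,(v-c["cy"])/f,1]);print("hole on fitted plane",(p+dd*((c0-p)@n)/(dd@n)).round(1))
# base corners/ plate edges for yaw: pixel->height10 in scene
for a,b in [(35,262),(185,525),(465,400)]: print("base",ray(s,235+a/8,185+b/8,10).round(1))
for a,b in [(30,335),(62,555),(438,520)]: print("base side",ray(d,240+a/7,195+b/7,10).round(1))
# plate edges
def pl(c,u,v,c0,n):
    f,M,p=cam(c);dd=M@np.array([(u-c["cx"])/f,(v-c["cy"])/f,1]);return p+dd*((c0-p)@n)/(dd@n)
E
```

```text
[529.4 -43.7 112. ] [530.1 -44.8 112. ]
side 404 [528.2 -49.1 112.5] [-0.485  0.136  0.864] tilt 30.3 yaw(-x lean) -15.7 rms 1.16
hole on fitted plane [529.7 -45.7 112.8]
scene 168 [538.  -47.5 118.6] [-0.507  0.142  0.85 ] tilt 31.8 yaw(-x lean) -15.6 rms 1.37
hole on fitted plane [530.2 -44.3 113.4]
base [472.5 -89.3  10. ]
base [ 598.2 -123.6   10. ]
base [628.5 -10.5  10. ]
base side [503.7  19.6  10. ]
base side [470.7 -90.1  10. ]
base side [ 592.1 -128.5   10. ]
```

```bash
cat >> h.py <<'E'
def frame(x,z):
    x=np.array(x,float);x/=np.linalg.norm(x);z=np.array(z,float);z-=x*(z@x);z/=np.linalg.norm(z)
    return np.c_[x,np.cross(z,x),z]
def delta(o,pos,Rt):
    R0=R.from_euler('xyz',o["tcp_rot"]).as_matrix()
    t=R0.T@(np.array(pos)-o["tool_pos"])/10; w=R.from_matrix(R0.T@Rt).as_rotvec()
    print("t",t.round(2),"w",w.round(3),"deg",np.degrees(np.linalg.norm(w)).round(1))
    return t,w
yaw=np.radians(-15.6)
n=np.array([-.5*np.cos(yaw),-.5*np.sin(yaw),np.sqrt(.75)]);hole=np.array([529.9,-44.5,112])
jz=np.array([-np.sin(yaw),np.cos(yaw),0])
def st(o): print("t",o["time"],"pos",o["tool_pos"].round(1),"F",o["contact_force"].round(1),"w",round(o["grip_width"],1),"q",o["joint_positions"].round(2)); print(R.from_euler('xyz',o["tcp_rot"]).as_matrix().round(3))
E
python3 - <<'E'
from plant import *
from h import *
o=get_obs();st(o)
for s in(1,-1): delta(o,[478,-264,195],frame([0,0,-1],s*jz))
E
```

```text
t 0.15 pos [ 235.7 -468.7  193. ] F [-0.   0.3 -0.6] w 92.0 q [-1.25  0.34  1.52  0.    1.28 -0.15]
[[-0.     0.893  0.449]
 [ 0.001  0.449 -0.893]
 [-1.     0.    -0.001]]
t [-0.18 30.84 -7.41] w [-2.404e+00 -0.000e+00 -1.000e-03] deg 137.7
t [-0.18 30.84 -7.41] w [ 0.738 -0.001  0.   ] deg 42.3
```

```bash
python3 -m creep '[{"tx":-0.2,"ty":30.84,"tz":-7.41,"wx":0.738,"gripper":-1},{"tx":-0.2,"ty":30.84,"tz":-7.41,"wx":0.738,"gripper":-1},{"tx":-0.2,"ty":30.84,"tz":-7.41,"wx":0.738,"gripper":-1},{"tx":-0.2,"ty":30.84,"tz":-7.41,"wx":0.738,"gripper":-1},{"tx":-0.2,"ty":30.84,"tz":-7.41,"wx":0.738,"gripper":-1},{"tx":-0.2,"ty":30.84,"tz":-7.41,"wx":0.738,"gripper":-1},{"tx":-0.2,"ty":30.84,"tz":-7.41,"wx":0.738,"gripper":-1},{"tx":-0.2,"ty":30.84,"tz":-7.41,"wx":0.738,"gripper":-1}]'
```

```text
validation failed for argument at $[0]...
```

```bash
python3 - <<'E'
from plant import *
from h import *
o=get_obs();st(o)
delta(o,[478,-264,195],frame([0,0,-1],-jz))
for n_ in("wrist","scene"):
    c=capture(n_);pickle.dump(c,open(n_+"1.pkl","wb"));cv2.imwrite(f"pics/{n_}1.png",c["frame"][:,:,::-1])
E
```

```text
t 0.15 pos [ 235.7 -468.7  193. ] F [-0.   0.3 -0.6] w 92.0 q [-1.25  0.34  1.52  0.    1.28 -0.15]
[[-0.     0.893  0.449]
 [ 0.001  0.449 -0.893]
 [-1.     0.    -0.001]]
t [-0.18 30.84 -7.41] w [ 0.738 -0.001  0.   ] deg 42.3
```

View pics/wrist1.png

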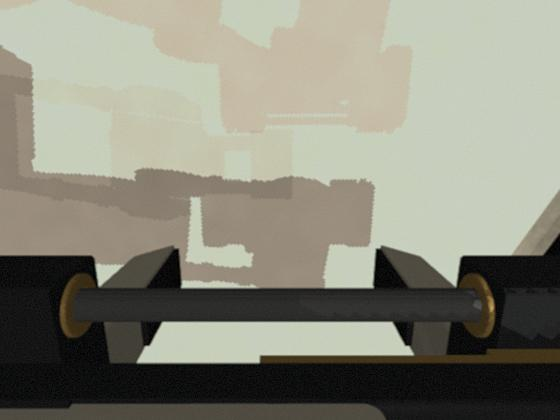

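The call was refused, possibly because a row needs all its keys. I'll retry with full rows.

```bash
python3 -m creep '[{"tx":-0.2,"ty":30.84,"tz":-7.41,"wx":0.738,"wy":0,"wz":0,"gripper":-1},{"tx":-0.2,"ty":30.84,"tz":-7.41,"wx":0.738,"wy":0,"wz":0,"gripper":-1},{"tx":-0.2,"ty":30.84,"tz":-7.41,"wx":0.738,"wy":0,"wz":0,"gripper":-1},{"tx":-0.2,"ty":30.84,"tz":-7.41,"wx":0.738,"wy":0,"wz":0,"gripper":-1},{"tx":-0.2,"ty":30.84,"tz":-7.41,"wx":0.738,"wy":0,"wz":0,"gripper":-1},{"tx":-0.2,"ty":30.84,"tz":-7.41,"wx":0.738,"wy":0,"wz":0,"gripper":-1},{"tx":-0.2,"ty":30.84,"tz":-7.41,"wx":0.738,"wy":0,"wz":0,"gripper":-1},{"tx":-0.2,"ty":30.84,"tz":-7.41,"wx":0.738,"wy":0,"wz":0,"gripper":-1}]'; python3 -m creep --help | head -30
```

```text
time: 0.92
tool_pos: [471.3, -269.8, 195.5]
tcp_rot: [0.614, 1.571, -1.233]
contact_force: [-0.0, -1.6, 0.5]
grip_width: 91.9invalid input: not JSON, or not a number
```

```bash
python3 - <<'E'
from plant import *
from h import *
for n_ in("wrist",):
    c=capture(n_);pickle.dump(c,open(n_+"1.pkl","wb"));cv2.imwrite(f"pics/{n_}1.png",c["frame"][:,:,::-1])
o=get_obs();st(o)
delta(o,[478,-264,195],frame([0,0,-1],-jz))
E
```

```text
t 0.9667 pos [ 476.4 -264.4  195.5] F [ 1.9  4.9 -0.9] w 91.8 q [-0.65  0.38  1.47  0.    1.3   1.19]
[[ 0.004  0.964 -0.265]
 [ 0.003 -0.265 -0.964]
 [-1.     0.003 -0.004]]
t [ 0.05  0.15 -0.08] w [ 0.004 -0.004 -0.003] deg 0.3
```

View pics/wrist1.png

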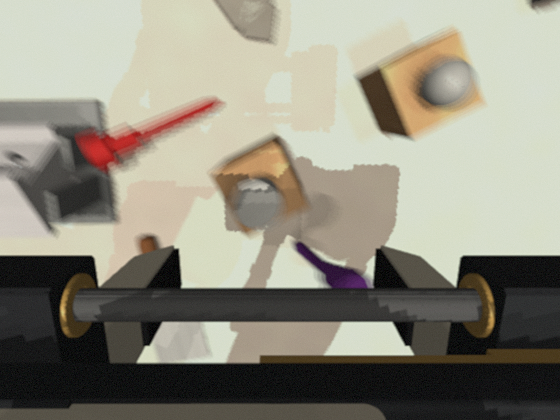

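The blurred wrist view shows the head near (258,205), between the fingers' columns. I'll take one more still view for the xy check.

```bash
python3 - <<'E'
from plant import *
from h import *
c=capture("wrist");pickle.dump(c,open("wrist2.pkl","wb"));cv2.imwrite("pics/wrist2.png",c["frame"][:,:,::-1])
o=get_obs();st(o)
W=cloud(c)
m=(np.hypot(W[...,0]-478,W[...,1]+264)<30)&(W[...,2]>136)&(W[...,2]<148)
v,u=np.nonzero(m);print(m.sum(),W[m].mean(0).round(1),W[m].min(0),W[m].max(0))
F=c["frame"][150:250,200:320]; 
(cx,cy),r=cv2.minEnclosingCircle(np.c_[u,v].astype(np.float32));print(cx,cy,r,ray(c,cx,cy,141).round(1))
delta(o,[478,-264,112],frame([0,0,-1],-jz))
# rest/board/clip look
E
```

```text
t 1.0167 pos [ 473.8 -266.9  195.3] F [ 0.3  0.4 -0.6] w 92.2 q [-0.66  0.37  1.47  0.    1.3   1.18]
[[ 0.001  0.965 -0.263]
 [ 0.001 -0.263 -0.965]
 [-1.     0.001 -0.002]]
1928 [ 478.1 -262.7  141.8] [ 459.64857873 -280.00812788  136.02434896] [ 494.8743867  -244.67642652  144.15805427]
271.41571044921875 211.89244079589844 25.168094635009766 [ 477.9 -262.7  141. ]
t [ 8.33  0.32 -0.38] w [ 0.006 -0.002 -0.001] deg 0.4
```

View pics/wrist2.png

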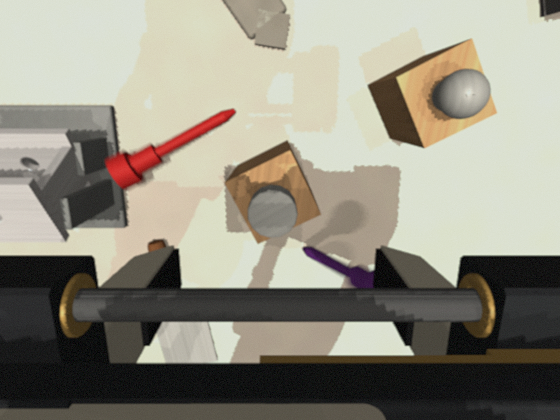

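```bash
python3 -m creep '[{"tx":3,"ty":0,"tz":0,"wx":0,"wy":0,"wz":0,"gripper":-1},{"tx":6,"ty":0,"tz":-0.05,"wx":0,"wy":0,"wz":0,"gripper":-1},{"tx":8.3,"ty":0,"tz":-0.05,"wx":0,"wy":0,"wz":0,"gripper":-1},{"tx":8.3,"ty":0,"tz":-0.05,"wx":0,"wy":0,"wz":0,"gripper":-1},{"tx":8.3,"ty":0,"tz":-0.05,"wx":0,"wy":0,"wz":0,"gripper":-1}]'; python3 - <<'E'
from plant import *
from h import *
o=get_obs();st(o);delta(o,[478,-263.2,112],frame([0,0,-1],-jz))
E
```

```text
time: 1.43
tool_pos: [469.4, -270.7, 111.9]
tcp_rot: [-1.869, 1.568, 2.571]
contact_force: [-0.0, -0.1, 0.1]
grip_width: 91.5
t 1.4333 pos [ 469.4 -270.7  111.9] F [-0.  -0.1  0.1] w 91.5 q [-0.66  0.45  1.59 -0.    1.1   1.18]
[[-0.002  0.963 -0.269]
 [ 0.001 -0.269 -0.963]
 [-1.    -0.002 -0.001]]
t [-0.01  0.63 -0.96] w [-0.    -0.001  0.002] deg 0.2
```

```bash
python3 -m creep '[{"tx":0,"ty":0.63,"tz":-0.96,"wx":0,"wy":0,"wz":0,"gripper":-1},{"tx":0,"ty":0.63,"tz":-0.96,"wx":0,"wy":0,"wz":0,"gripper":-1},{"tx":0,"ty":0.63,"tz":-0.96,"wx":0,"wy":0,"wz":0,"gripper":1},{"tx":0,"ty":0.63,"tz":-0.96,"wx":0,"wy":0,"wz":0,"gripper":1},{"tx":0,"ty":0.63,"tz":-0.96,"wx":0,"wy":0,"wz":0,"gripper":1},{"tx":0,"ty":0.63,"tz":-0.96,"wx":0,"wy":0,"wz":0,"gripper":1},{"tx":0,"ty":0.63,"tz":-0.96,"wx":0,"wy":0,"wz":0,"gripper":1},{"tx":0,"ty":0.63,"tz":-0.96,"wx":0,"wy":0,"wz":0,"gripper":1}]'
```

```text
time: 2.1
tool_pos: [478.9, -263.2, 112.6]
tcp_rot: [0.931, 1.571, -0.912]
contact_force: [0.9, -0.1, -0.2]
grip_width: 56.8
```

```bash
python3 -m creep '[{"tx":0,"ty":0,"tz":0,"wx":0,"wy":0,"wz":0,"gripper":1},{"tx":0,"ty":0,"tz":0,"wx":0,"wy":0,"wz":0,"gripper":1},{"tx":0,"ty":0,"tz":0,"wx":0,"wy":0,"wz":0,"gripper":1},{"tx":0,"ty":0,"tz":0,"wx":0,"wy":0,"wz":0,"gripper":1},{"tx":0,"ty":0,"tz":0,"wx":0,"wy":0,"wz":0,"gripper":1}]'
```

```text
time: 2.52
tool_pos: [478.9, -263.1, 112.4]
tcp_rot: [-0.273, 1.571, -2.116]
contact_force: [0.3, 0.5, 0.1]
grip_width: 23.1
```

Width 23 is less than the 36 mm head, so I'll look.

```bash
python3 - <<'E'
from plant import *
from h import *
o=get_obs();st(o)
for n_ in("side","wrist"):
    c=capture(n_);pickle.dump(c,open(n_+"3.pkl","wb"))
    if n_=="side": crop(c,200,180,400,330,4,"pics/side3.png")
    else: cv2.imwrite("pics/wrist3.png",c["frame"][:,:,::-1])
print(get_obs()["grip_width"])
E
```

```text
t 2.5167 pos [ 478.9 -263.1  112.4] F [0.3 0.5 0.1] w 23.1 q [-0.64  0.46  1.58 -0.    1.1   1.2 ]
[[-0.     0.963 -0.269]
 [-0.    -0.269 -0.963]
 [-1.    -0.     0.   ]]
15.23906226164877
```

View pics/side3.png

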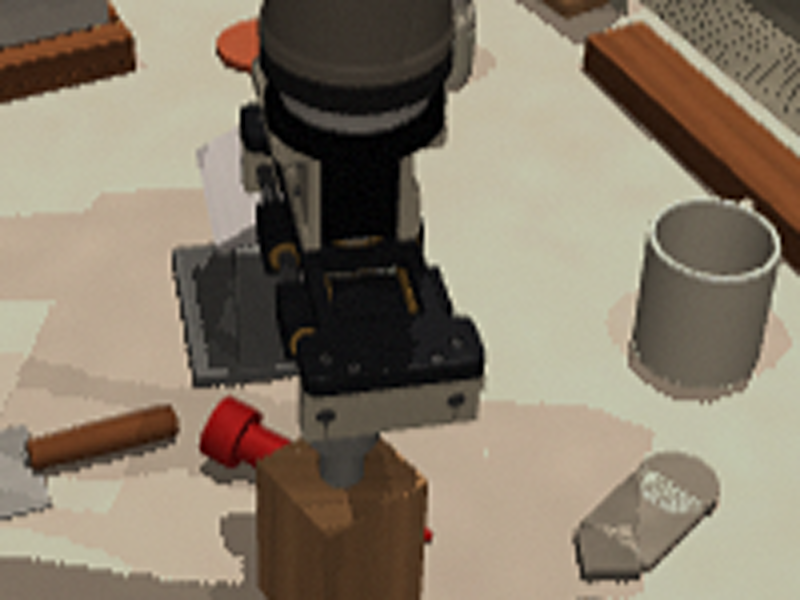

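View pics/wrist3.png

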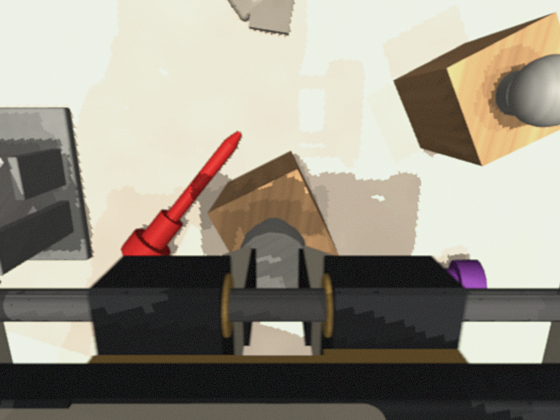

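```bash
python3 - <<'E'
from plant import *
from h import *
c=load("wrist3")
jz_=jz
T=np.array([478.9,-263.1,112.4])
for h in (112,131,141):
  for w in(18,36): print(h,w,proj(c,[[478.9,-263.1,h]+jz*w/2,[478.9,-263.1,h]-jz*w/2]).round(0).tolist())
print("head c",proj(c,[478,-263,141]))
W=cloud(c)
for v in (230,240,248,256,264,272,280,290): print(v,[tuple(W[v,u].round(0)) for u in (252,260,276,292,308)])
o=get_obs();print(o["time"],o["grip_width"],o["contact_force"])
crop(c,180,180,380,330,4,"pics/w3c.png")
E
```

```text
112 18 [[257.0, 240.0], [289.0, 240.0]]
112 36 [[242.0, 240.0], [305.0, 240.0]]
131 18 [[256.0, 253.0], [290.0, 253.0]]
131 36 [[238.0, 253.0], [308.0, 253.0]]
141 18 [[254.0, 261.0], [291.0, 261.0]]
141 36 [[236.0, 261.0], [310.0, 261.0]]
head c [[273.06436593 263.0645665 ]]
230 [(np.float64(493.0), np.float64(-256.0), np.float64(129.0)), (np.float64(494.0), np.float64(-261.0), np.float64(136.0)), (np.float64(493.0), np.float64(-269.0), np.float64(138.0)), (np.float64(488.0), np.float64(-276.0), np.float64(130.0)), (np.float64(474.0), np.float64(-283.0), np.float64(96.0))]
240 [(np.float64(493.0), np.float64(-257.0), np.float64(143.0)), (np.float64(491.0), np.float64(-260.0), np.float64(142.0)), (np.float64(490.0), np.float64(-268.0), np.float64(142.0)), (np.float64(487.0), np.float64(-275.0), np.float64(141.0)), (np.float64(468.0), np.float64(-282.0), np.float64(96.0))]
248 [(np.float64(491.0), np.float64(-256.0), np.float64(147.0)), (np.float64(488.0), np.float64(-259.0), np.float64(143.0)), (np.float64(486.0), np.float64(-267.0), np.float64(142.0)), (np.float64(484.0), np.float64
[... 977 characters left out ...]
280.0), np.float64(175.0))]
280 [(np.float64(489.0), np.float64(-258.0), np.float64(176.0)), (np.float64(471.0), np.float64(-254.0), np.float64(142.0)), (np.float64(469.0), np.float64(-262.0), np.float64(142.0)), (np.float64(467.0), np.float64(-270.0), np.float64(142.0)), (np.float64(485.0), np.float64(-279.0), np.float64(181.0))]
290 [(np.float64(509.0), np.float64(-267.0), np.float64(226.0)), (np.float64(509.0), np.float64(-269.0), np.float64(226.0)), (np.float64(508.0), np.float64(-273.0), np.float64(227.0)), (np.float64(507.0), np.float64(-277.0), np.float64(227.0)), (np.float64(506.0), np.float64(-280.0), np.float64(226.0))]
2.6167 15.23906226164877 [-0.19593395 -0.33411416  0.43575558]
```

View pics/w3c.png

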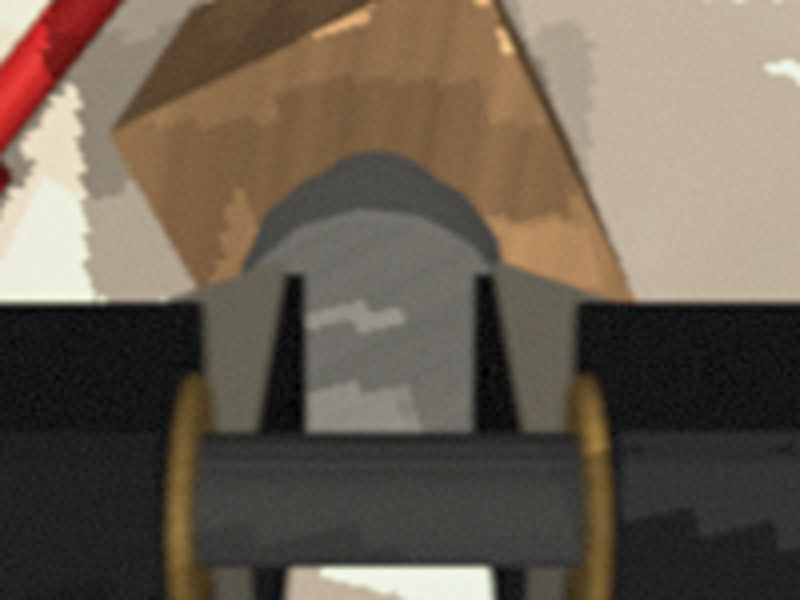

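```bash
python3 -m creep '[{"tx":0,"ty":0,"tz":0,"wx":0,"wy":0,"wz":0,"gripper":1},{"tx":0,"ty":0,"tz":0,"wx":0,"wy":0,"wz":0,"gripper":1},{"tx":0,"ty":0,"tz":0,"wx":0,"wy":0,"wz":0,"gripper":1}]'; python3 - <<'E'
from plant import *
from h import *
c=capture("side");crop(c,240,230,340,310,7,"pics/side4.png")
c=capture("wrist");crop(c,180,180,380,330,4,"pics/w4c.png")
E
```

```text
time: 2.87
tool_pos: [479.0, -263.1, 112.5]
tcp_rot: [0.485, 1.571, -1.358]
contact_force: [-0.2, 0.4, -0.3]
grip_width: 0.7
```

View pics/side4.png

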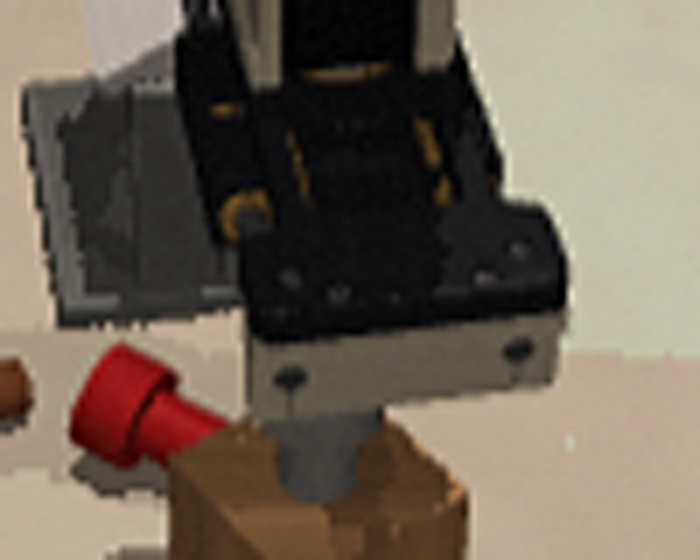

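View pics/w4c.png

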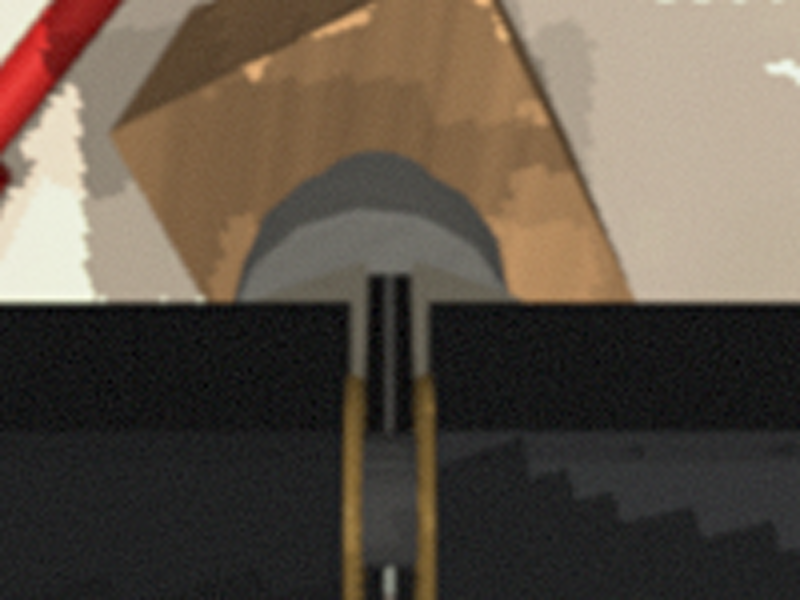

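```bash
python3 - <<'E'
from plant import *
from h import *
c=capture("side");W=cloud(c)
for v in range(345,500,14): print(v,W[int(round(230+v/7)),int(240+320/7)].round(0),W[int(round(230+v/7)),int(240+400/7)].round(0))
c=capture("wrist");W=cloud(c)
print([W[int(180+v/4),int(180+u/4)].round(0).tolist() for v,u in((268,300),(280,330),(290,350),(290,450),(240,380))])
st(get_obs())
E
```

```text
345 [ 434. -346.  240.] [ 453. -352.  237.]
359 [ 435. -346.  235.] [ 457. -346.  226.]
373 [ 437. -341.  225.] [ 456. -348.  223.]
387 [ 437. -341.  220.] [ 456. -347.  218.]
401 [ 437. -342.  217.] [ 457. -347.  213.]
415 [ 472. -274.  134.] [ 556. -170.   -2.]
429 [ 470. -277.  131.] [ 507. -258.   97.]
443 [ 471. -277.  126.] [ 506. -260.   94.]
457 [ 474. -270.  112.] [ 504. -263.   92.]
471 [ 475. -270.  106.] [ 500. -270.   95.]
485 [ 475. -270.  101.] [ 498. -274.   94.]
499 [ 474. -270.   96.] [ 496. -278.   94.]
[[489.0, -257.0, 142.0], [491.0, -262.0, 153.0], [490.0, -264.0, 155.0], [487.0, -274.0, 155.0], [490.0, -267.0, 142.0]]
t 3.0667 pos [ 479.  -263.1  112.5] F [ 0.1  0.1 -0.3] w 0.4 q [-0.64  0.46  1.58 -0.    1.1   1.2 ]
[[ 0.     0.963 -0.269]
 [-0.    -0.269 -0.963]
 [-1.     0.     0.   ]]
```

Fingers closed above the head. The real fingertips look about 33 mm higher than the reported TCP, so I'll check that against the earlier pictures.

```bash
python3 - <<'E'
from plant import *
from h import *
c=load("side0");W=cloud(c)
m=(np.hypot(W[...,0]-235,W[...,1]+469)<110)&(W[...,2]>50)&(W[...,2]<400)
R0=frame([0,0,-1],[.449,-.893,0])
P=(W[m]-np.array([235.7,-468.7,193]))@R0
h,e=np.histogram(P[:,0],bins=np.arange(-130,60,10));print(list(zip(e.astype(int),h)))
for lo,hi in((-40,-5),(-60,-40),(-5,40)):
    Q=P[(P[:,0]>lo)&(P[:,0]<hi)]; print(lo,len(Q), Q.min(0).round() if len(Q) else "",Q.max(0).round() if len(Q) else "")
c=load("wrist2");W=cloud(c);o=np.array([473.8,-266.9,195.3])
P=(W-o)@frame([0,0,-1],-jz)
# finger points in image: region u 100..180, v 245..365 and right
for (u0,u1) in((100,182),(374,450)):
    Q=P[245:365,u0:u1].reshape(-1,3);Q=Q[(Q[:,0]<60)&(Q[:,0]>-130)]
    print("finger",len(Q),"x pctl",np.percentile(Q[:,0],[50,90,97,99.5]).round(1),"z",np.percentile(Q[:,2],[2,50,98]).round(1),"y",np.percentile(Q[:,1],[2,50,98]).round(1))
E
```

```text
[(np.int64(-130), np.int64(859)), (np.int64(-120), np.int64(776)), (np.int64(-110), np.int64(280)), (np.int64(-100), np.int64(31)), (np.int64(-90), np.int64(29)), (np.int64(-80), np.int64(29)), (np.int64(-70), np.int64(15)), (np.int64(-60), np.int64(26)), (np.int64(-50), np.int64(51)), (np.int64(-40), np.int64(33)), (np.int64(-30), np.int64(0)), (np.int64(-20), np.int64(0)), (np.int64(-10), np.int64(0)), (np.int64(0), np.int64(0)), (np.int64(10), np.int64(0)), (np.int64(20), np.int64(0)), (np.int64(30), np.int64(0)), (np.int64(40), np.int64(0))]
-40 33 [-40. -10. -56.] [-33.  11. -44.]
-60 77 [-60. -10. -62.] [-40.   8. -44.]
-5 0  
finger 7131 x pctl [-97.2 -50.  -40.3 -35.6] z [-62.5 -47.3 -24.2] y [-7.  12.3 32.2]
finger 7047 x pctl [-99.1 -49.7 -40.3 -35.9] z [22.2 44.8 60.1] y [-6.1 12.8 32.4]
```

All views agree: the real fingertips lie 34 mm behind the reported TCP along the tool, so I'll use that as a tool-length correction. Next: reopen, go 34 mm lower, and grip again.

```bash
python3 -m creep '[{"tx":0,"ty":0,"tz":0,"wx":0,"wy":0,"wz":0,"gripper":-0.4},{"tx":0,"ty":0,"tz":0,"wx":0,"wy":0,"wz":0,"gripper":-0.4},{"tx":0,"ty":0,"tz":0,"wx":0,"wy":0,"wz":0,"gripper":-0.4},{"tx":0,"ty":0,"tz":0,"wx":0,"wy":0,"wz":0,"gripper":-0.4},{"tx":0,"ty":0,"tz":0,"wx":0,"wy":0,"wz":0,"gripper":-0.4},{"tx":0,"ty":0,"tz":0,"wx":0,"wy":0,"wz":0,"gripper":-0.4},{"tx":0,"ty":0,"tz":0,"wx":0,"wy":0,"wz":0,"gripper":-0.4},{"tx":0,"ty":0,"tz":0,"wx":0,"wy":0,"wz":0,"gripper":-0.4}]'
```

```text
time: 3.73
tool_pos: [478.9, -263.1, 112.5]
tcp_rot: [0.094, 1.571, -1.749]
contact_force: [-0.4, 0.2, -0.4]
grip_width: 49.1
```

```bash
python3 -m creep '[{"tx":0,"ty":0,"tz":0,"wx":0,"wy":0,"wz":0,"gripper":-0.4},{"tx":1.7,"ty":-0.05,"tz":0,"wx":0,"wy":0,"wz":0,"gripper":-0.4},{"tx":3.4,"ty":-0.05,"tz":0,"wx":0,"wy":0,"wz":0,"gripper":-0.4},{"tx":3.4,"ty":-0.05,"tz":0,"wx":0,"wy":0,"wz":0,"gripper":-0.4},{"tx":3.4,"ty":-0.05,"tz":0,"wx":0,"wy":0,"wz":0,"gripper":1},{"tx":3.4,"ty":-0.05,"tz":0,"wx":0,"wy":0,"wz":0,"gripper":1},{"tx":3.4,"ty":-0.05,"tz":0,"wx":0,"wy":0,"wz":0,"gripper":1},{"tx":3.4,"ty":-0.05,"tz":0,"wx":0,"wy":0,"wz":0,"gripper":1}]'; python3 -m creep '[{"tx":0,"ty":0,"tz":0,"wx":0,"wy":0,"wz":0,"gripper":1},{"tx":0,"ty":0,"tz":0,"wx":0,"wy":0,"wz":0,"gripper":1},{"tx":0,"ty":0,"tz":0,"wx":0,"wy":0,"wz":0,"gripper":1},{"tx":0,"ty":0,"tz":0,"wx":0,"wy":0,"wz":0,"gripper":1}]'
```

```text
time: 4.4
tool_pos: [479.0, -263.4, 79.4]
tcp_rot: [1.17, 1.569, -0.673]
contact_force: [0.1, -0.3, -0.2]
grip_width: 42.3
time: 4.73
tool_pos: [478.9, -263.1, 79.2]
tcp_rot: [1.371, 1.569, -0.472]
contact_force: [0.3, 1.2, 6.5]
grip_width: 35.5
```

Gripped at 35.5 mm. Lift 120 mm.

```bash
python3 -m creep '[{"tx":-1,"ty":0,"tz":0,"wx":0,"wy":0,"wz":0,"gripper":1},{"tx":-3,"ty":0,"tz":0,"wx":0,"wy":0,"wz":0,"gripper":1},{"tx":-6,"ty":0,"tz":0,"wx":0,"wy":0,"wz":0,"gripper":1},{"tx":-9,"ty":0,"tz":0,"wx":0,"wy":0,"wz":0,"gripper":1},{"tx":-12,"ty":0,"tz":0,"wx":0,"wy":0,"wz":0,"gripper":1},{"tx":-12,"ty":0,"tz":0,"wx":0,"wy":0,"wz":0,"gripper":1}]'; python3 - <<'E'
from plant import *
from h import *
c=capture("side");crop(c,200,130,400,280,4,"pics/side5.png")
o=get_obs();st(o)
off=34
# spindle z coordinate of reported TCP: real tip at 107ish
s=lambda o:None
T0=79.2-5  # spindle z of reported TCP when in block
print("TCP at spindle z",T0)
for d in (25,5): # tip distance above the hole mouth along n
    # TCP = hole + n*(d + T0)
    p=hole+n*(d+T0); print(d,p.round(1)); delta(o,p,frame(-n,-jz))
E
```

```text
time: 5.23
tool_pos: [480.7, -264.9, 205.0]
tcp_rot: [1.158, 1.56, -0.685]
contact_force: [0.3, -1.0, -0.9]
grip_width: 35.2
t 5.2833 pos [ 479.7 -264.2  201.9] F [-0.3 -0.  -1.7] w 35.4 q [-0.64  0.37  1.45 -0.    1.31  1.2 ]
[[ 0.005  0.963 -0.269]
 [-0.004 -0.269 -0.963]
 [-1.     0.006  0.003]]
TCP at spindle z 74.2
25 [482.1 -31.2 197.9]
t [  0.3   -6.04 -22.51] w [0.001 0.003 0.517] deg 29.6
5 [491.8 -33.9 180.6]
t [  2.04  -5.05 -22.51] w [0.001 0.003 0.517] deg 29.6
```

View pics/side5.png

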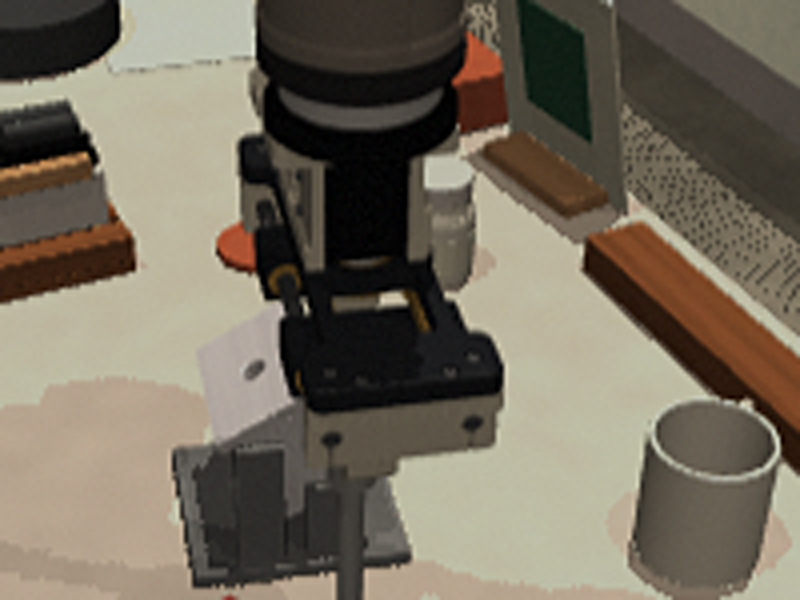

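```bash
python3 -m creep '[{"tx":-1.43,"ty":-7,"tz":-22.5,"wx":0,"wy":0,"wz":0.517,"gripper":1},{"tx":-1.43,"ty":-7,"tz":-22.5,"wx":0,"wy":0,"wz":0.517,"gripper":1},{"tx":-1.43,"ty":-7,"tz":-22.5,"wx":0,"wy":0,"wz":0.517,"gripper":1},{"tx":-1.43,"ty":-7,"tz":-22.5,"wx":0,"wy":0,"wz":0.517,"gripper":1},{"tx":-1.43,"ty":-7,"tz":-22.5,"wx":0,"wy":0,"wz":0.517,"gripper":1},{"tx":-1.43,"ty":-7,"tz":-22.5,"wx":0,"wy":0,"wz":0.517,"gripper":1},{"tx":-1.43,"ty":-7,"tz":-22.5,"wx":0,"wy":0,"wz":0.517,"gripper":1},{"tx":-1.43,"ty":-7,"tz":-22.5,"wx":0,"wy":0,"wz":0.517,"gripper":1}]';python3 -m creep '[{"tx":0,"ty":0,"tz":0,"wx":0,"wy":0,"wz":0,"gripper":1},{"tx":0,"ty":0,"tz":0,"wx":0,"wy":0,"wz":0,"gripper":1},{"tx":0,"ty":0,"tz":0,"wx":0,"wy":0,"wz":0,"gripper":1}]'; python3 - <<'E'
from plant import *
from h import *
for k in("side","wrist","scene"):
    c=capture(k);pickle.dump(c,open(k+"6.pkl","wb"))
    cv2.imwrite(f"pics/{k}6.png",c["frame"][:,:,::-1])
    if k=="side":crop(c,200,130,400,280,4,"pics/side6.png")
    if k=="scene":crop(c,200,130,330,240,5,"pics/scene6.png")
o=get_obs();st(o);delta(o,hole+n*(45+74.2),frame(-n,-jz))
E
```

```text
time: 5.95
tool_pos: [470.5, -25.2, 211.8]
tcp_rot: [1.569, 1.056, -0.268]
contact_force: [0.6, -0.1, -0.6]
grip_width: 35.5
time: 6.2
tool_pos: [471.5, -28.9, 212.2]
tcp_rot: [1.57, 1.055, -0.275]
contact_force: [-0.2, 0.1, -0.4]
grip_width: 35.2
t 6.35 pos [471.5 -28.6 212.4] F [ 0.7  0.3 -1.4] w 35.2 q [-0.19 -0.05  2.08 -0.07  0.6   1.7 ]
[[ 0.475  0.837 -0.271]
 [-0.134 -0.235 -0.963]
 [-0.87   0.494  0.   ]]
t [-0.2   0.22 -0.04] w [-0.002  0.001  0.007] deg 0.4
```

View pics/side6.png

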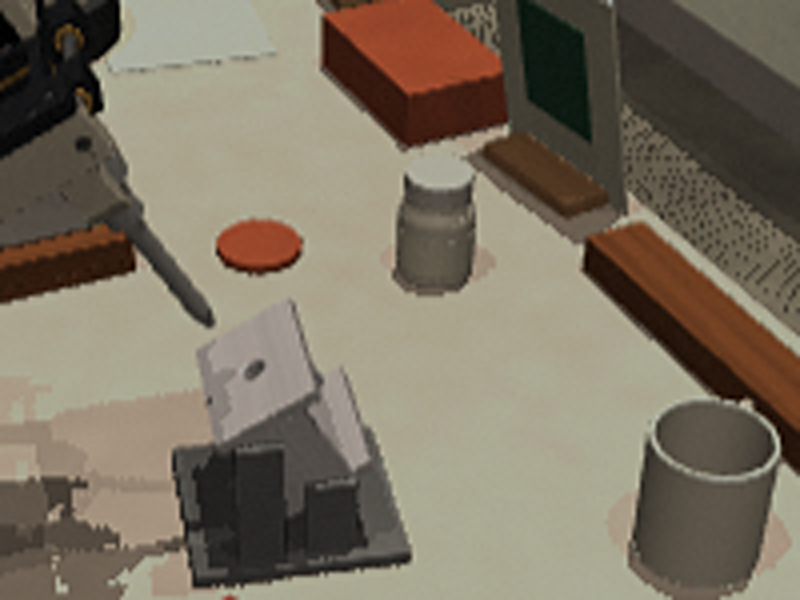

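View pics/wrist6.png

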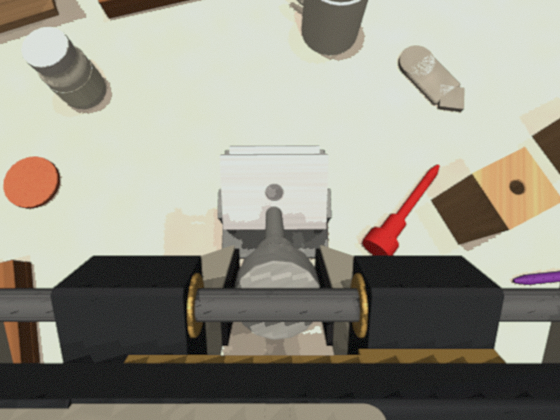

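View pics/scene6.png

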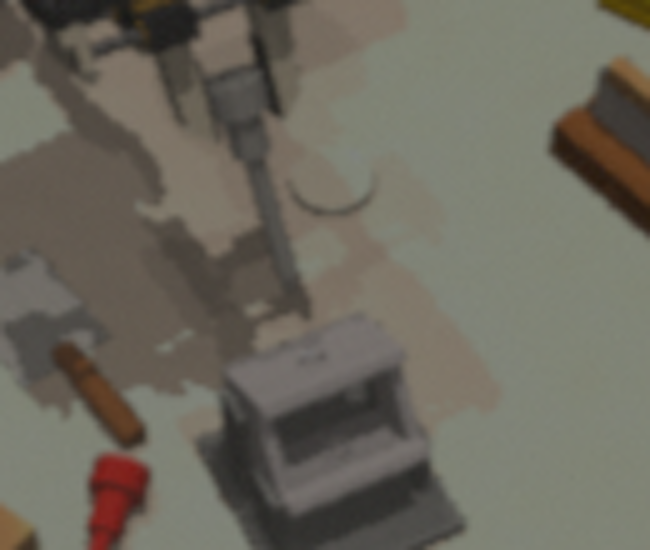

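```bash
cat >> h.py <<'E'
def rd(c,u,v):
    f,M,p=cam(c);d=M@np.array([(u-c["cx"])/f,(v-c["cy"])/f,1]);return p,d/np.linalg.norm(d)
def tri(c1,a,c2,b):
    p,d=rd(c1,*a);q,e=rd(c2,*b);A=np.c_[d,-e];s=np.linalg.lstsq(A,q-p,rcond=None)[0];x,y=p+s[0]*d,q+s[1]*e
    return (x+y)/2,np.linalg.norm(x-y)
def axisdir(c1,a,b,c2,e,g):
    n1=np.cross(rd(c1,*a)[1],rd(c1,*b)[1]);n2=np.cross(rd(c2,*e)[1],rd(c2,*g)[1]);d=np.cross(n1,n2);d/=np.linalg.norm(d);return d*np.sign(d[2])
E
python3 - <<'E'
from plant import *
from h import *
o=get_obs();S=load("side6");C=load("scene6");Wc=load("wrist6")
crop(S,215,165,275,225,10,"pics/s6b.png");crop(C,235,140,275,220,8,"pics/c6b.png");crop(Wc,230,140,330,260,6,"pics/w6b.png")
tip,e=tri(S,(252.5,210.75),C,(261,193));print("tip",tip.round(1),e.round(1),"expected",(o["tool_pos"]-(-74.2)*R.from_euler('xyz',o["tcp_rot"]).as_matrix()[:,0]).round(1))
E
```

```text
tip [513.1 -32.3 136.7] 12.7 expected [506.8 -38.5 147.9]
```

View pics/s6b.png

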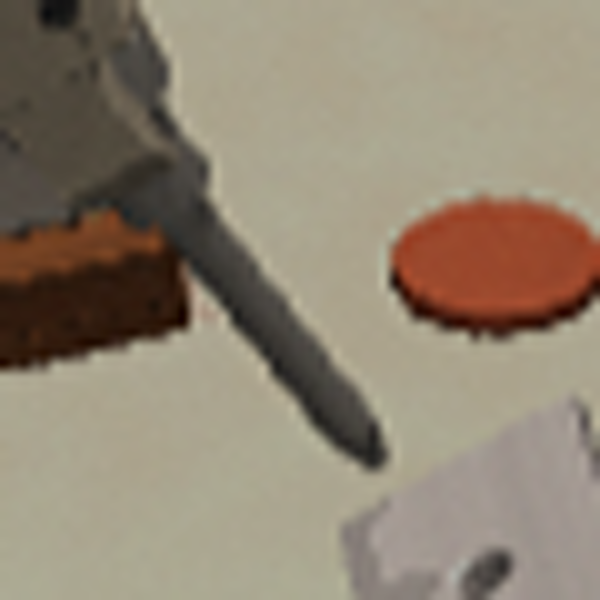

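View pics/c6b.png

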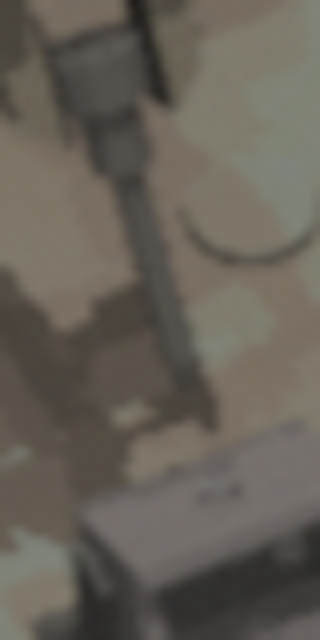

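View pics/w6b.png

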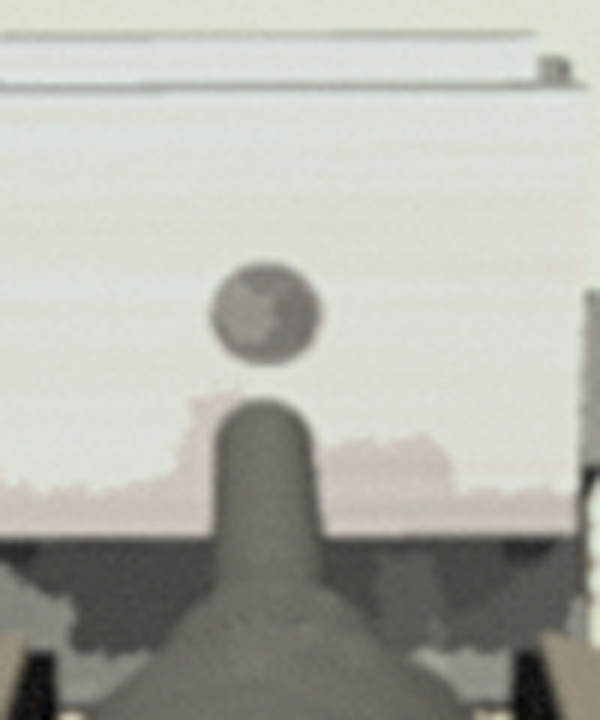

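```bash
python3 - <<'E'
from plant import *
from h import *
o=get_obs();S=load("side6");C=load("scene6");Wc=load("wrist6")
x=R.from_euler('xyz',o["tcp_rot"]).as_matrix()[:,0]
for nm,c,ox,oy,k in(("side",S,215,165,10),("scene",C,235,140,8),("wrist",Wc,230,140,6)):
    q=lambda P:((proj(c,P)-[ox,oy])*k).round(0).tolist()
    print(nm,"tip,z12,z90",q(np.array([o["tool_pos"]+x*(74.2-z) for z in (0,12,90)])),"hole",q(hole),"hole low",q(hole-n*65), "axis",q(hole+45*n))
E
```

```text
side tip,z12,z90 [[379.0, 459.0], [351.0, 424.0], [164.0, 185.0]] hole [[485.0, 573.0]] hole low [[621.0, 745.0]] axis [[384.0, 446.0]]
scene tip,z12,z90 [[185.0, 387.0], [177.0, 357.0], [125.0, 159.0]] hole [[218.0, 493.0]] hole low [[259.0, 646.0]] axis [[188.0, 384.0]]
wrist tip,z12,z90 [[262.0, 399.0], [262.0, 425.0], [255.0, 674.0]] hole [[261.0, 300.0]] hole low [[264.0, 214.0]] axis [[259.0, 382.0]]
```

The model with the 34 mm tool correction matches all three views: side tip about (380,462), wrist tip (263,400), each within about 3 crop pixels of the prediction. I'll approach to 6 mm above the mouth and look again.

```bash
python3 -m creep '[{"tx":1.5,"ty":0.22,"tz":-0.04,"wx":0,"wy":0,"wz":0.007,"gripper":1},{"tx":3,"ty":0.22,"tz":-0.04,"wx":0,"wy":0,"wz":0.007,"gripper":1},{"tx":3.7,"ty":0.22,"tz":-0.04,"wx":0,"wy":0,"wz":0.007,"gripper":1},{"tx":3.7,"ty":0.22,"tz":-0.04,"wx":0,"wy":0,"wz":0.007,"gripper":1},{"tx":3.7,"ty":0.22,"tz":-0.04,"wx":0,"wy":0,"wz":0.007,"gripper":1}]'; python3 - <<'E'
from plant import *
from h import *
for k in("side","wrist","scene"):
    c=capture(k);pickle.dump(c,open(k+"7.pkl","wb"))
o=get_obs();st(o);delta(o,hole+n*(6+74.2),frame(-n,-jz))
S=load("side7");C=load("scene7");Wc=load("wrist7")
crop(S,235,195,295,245,12,"pics/s7b.png");crop(C,235,170,295,220,10,"pics/c7b.png");crop(Wc,240,150,320,240,8,"pics/w7b.png")
x=R.from_euler('xyz',o["tcp_rot"]).as_matrix()[:,0]
for nm,c,ox,oy,k in(("side",S,235,195,12),("scene",C,235,170,10),("wrist",Wc,240,150,8)):
    q=lambda P:((proj(c,P)-[ox,oy])*k).round(0).tolist()
    print(nm,"tip,z12,z50",q(np.array([o["tool_pos"]+x*(74.2-z) for z in (0,12,50)])),"hole",q(hole))
E
```

```text
time: 6.77
tool_pos: [490.9, -32.8, 181.4]
tcp_rot: [1.57, 1.048, -0.273]
contact_force: [0.4, 0.3, -1.6]
grip_width: 35.4
t 6.9167 pos [491.3 -32.6 182.4] F [ 0.8 -0.8 -1.8] w 35.5 q [-0.19  0.03  2.1  -0.08  0.48  1.71]
[[ 0.483  0.833 -0.269]
 [-0.135 -0.233 -0.963]
 [-0.865  0.501 -0.   ]]
t [ 0.1  -0.02  0.11] w [-0.     0.    -0.001] deg 0.1
side tip,z12,z50 [[324.0, 300.0], [292.0, 260.0], [188.0, 130.0]] hole [[342.0, 327.0]]
scene tip,z12,z50 [[270.0, 295.0], [260.0, 258.0], [229.0, 142.0]] hole [[272.0, 316.0]]
wrist tip,z12,z50 [[271.0, 448.0], [270.0, 483.0], [266.0, 618.0]] hole [[283.0, 432.0]]
```

View pics/s7b.png

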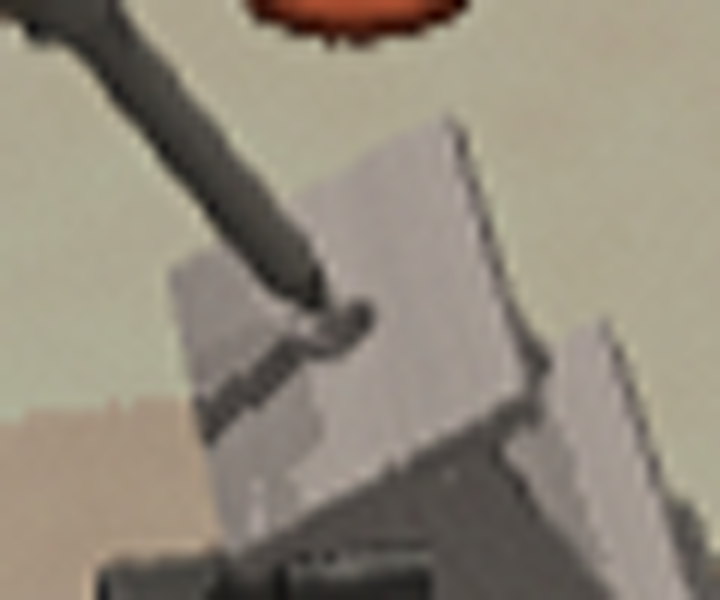

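View pics/c7b.png

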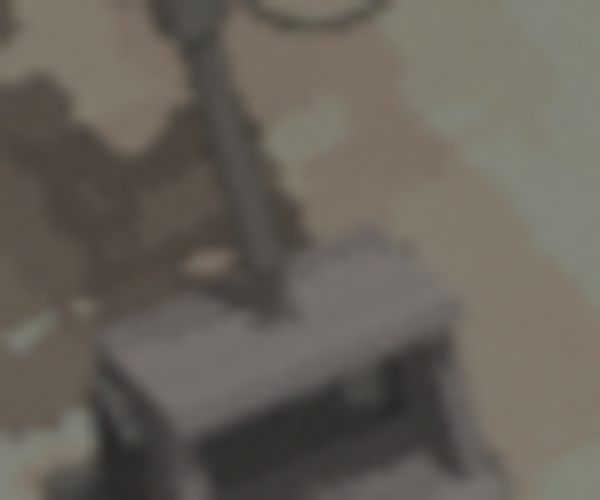

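View pics/w7b.png

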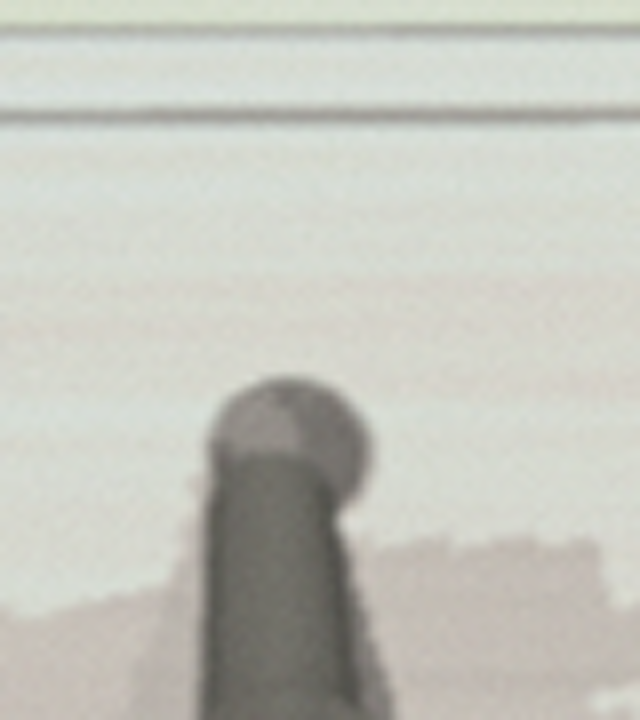

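```bash
python3 -m creep '[{"tx":0,"ty":0.12,"tz":0.15,"wx":0,"wy":0,"wz":0,"gripper":1},{"tx":0,"ty":0.12,"tz":0.15,"wx":0,"wy":0,"wz":0,"gripper":1},{"tx":0.5,"ty":0.12,"tz":0.15,"wx":0,"wy":0,"wz":0,"gripper":1},{"tx":1.0,"ty":0.12,"tz":0.15,"wx":0,"wy":0,"wz":0,"gripper":1},{"tx":1.4,"ty":0.12,"tz":0.15,"wx":0,"wy":0,"wz":0,"gripper":1},{"tx":1.4,"ty":0.12,"tz":0.15,"wx":0,"wy":0,"wz":0,"gripper":1}]'; python3 - <<'E'
from plant import *
from h import *
for k in("side","wrist"):
    c=capture(k);pickle.dump(c,open(k+"8.pkl","wb"))
o=get_obs();st(o);delta(o,hole+n*(74.2),frame(-n,-jz))
S=load("side8");Wc=load("wrist8")
crop(S,235,195,295,245,12,"pics/s8b.png");crop(Wc,240,150,320,240,8,"pics/w8b.png")
E
```

```text
time: 7.42
tool_pos: [498.3, -36.1, 169.0]
tcp_rot: [1.57, 1.048, -0.273]
contact_force: [-1.0, 0.1, -1.7]
grip_width: 35.1
t 7.5167 pos [498.3 -36.1 169.7] F [-1.  -0.7 -2.2] w 35.8 q [-0.2   0.07  2.11 -0.08  0.45  1.71]
[[ 0.481  0.834 -0.269]
 [-0.134 -0.233 -0.963]
 [-0.866  0.5    0.   ]]
t [-0.79 -0.05 -0.04] w [0.    0.    0.001] deg 0.0
```

View pics/s8b.png

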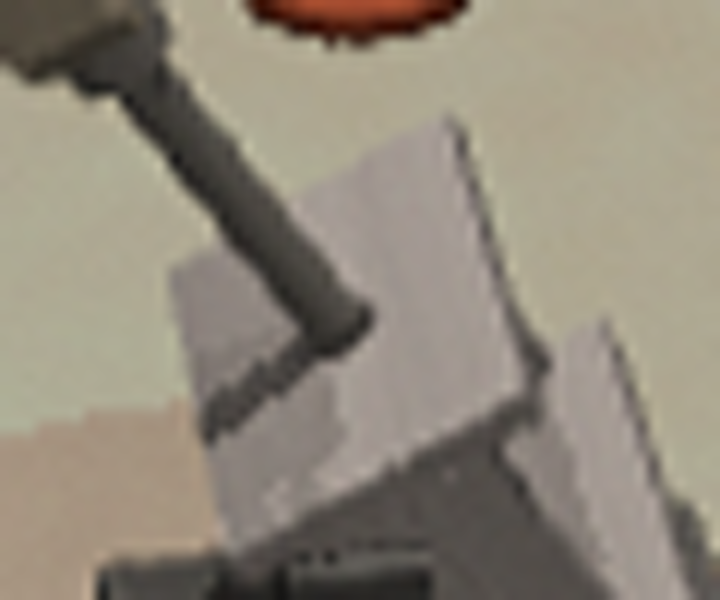

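View pics/w8b.png

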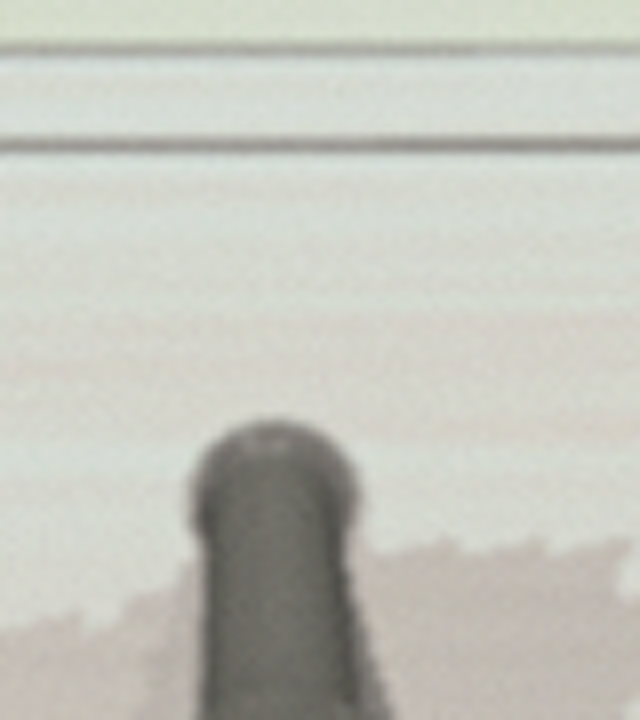

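The tip is inside the hole and centred (w8b: hole columns 190–358, rod 205–345), with almost no force. I'll push on towards the lower plate.

```bash
python3 -m creep '[{"tx":1.2,"ty":0,"tz":0,"wx":0,"wy":0,"wz":0,"gripper":1},{"tx":2.4,"ty":0,"tz":0,"wx":0,"wy":0,"wz":0,"gripper":1},{"tx":3.6,"ty":0,"tz":0,"wx":0,"wy":0,"wz":0,"gripper":1},{"tx":4.6,"ty":0,"tz":0,"wx":0,"wy":0,"wz":0,"gripper":1},{"tx":5.2,"ty":0,"tz":0,"wx":0,"wy":0,"wz":0,"gripper":1},{"tx":5.2,"ty":0,"tz":0,"wx":0,"wy":0,"wz":0,"gripper":1}]'; python3 - <<'E'
from plant import *
from h import *
for k in("side","wrist"):
    c=capture(k);pickle.dump(c,open(k+"9.pkl","wb"))
o=get_obs();st(o);delta(o,hole+n*(74.2-90),frame(-n,-jz))
S=load("side9");Wc=load("wrist9")
crop(S,235,195,295,245,12,"pics/s9b.png");crop(Wc,230,130,330,250,6,"pics/w9b.png")
E
```

```text
time: 8.02
tool_pos: [523.3, -43.1, 124.0]
tcp_rot: [1.57, 1.049, -0.273]
contact_force: [-0.7, -1.2, -0.9]
grip_width: 35.5
t 8.1167 pos [523.4 -43.  125.2] F [-0.1 -0.7 -1.2] w 35.3 q [-0.21  0.19  2.12 -0.11  0.31  1.73]
[[ 0.482  0.834 -0.269]
 [-0.135 -0.233 -0.963]
 [-0.866  0.5    0.   ]]
t [ 3.05 -0.09 -0.03] w [ 0.  0. -0.] deg 0.0
```

View pics/s9b.png

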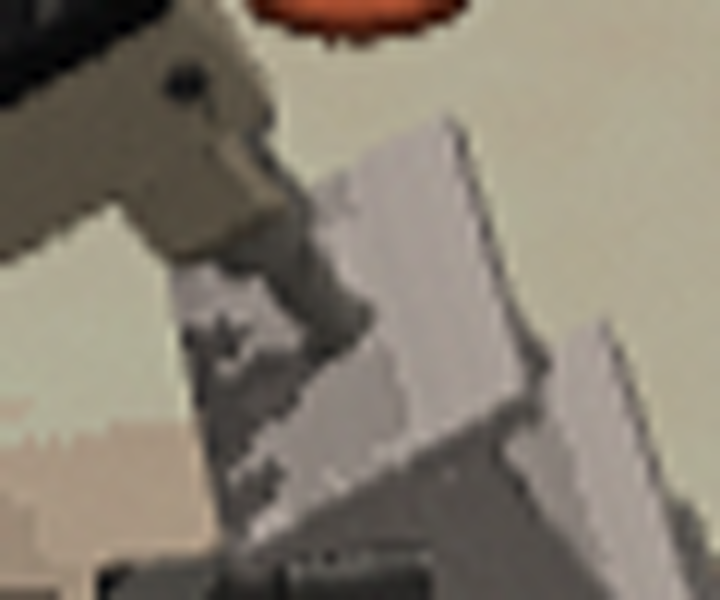

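View pics/w9b.png

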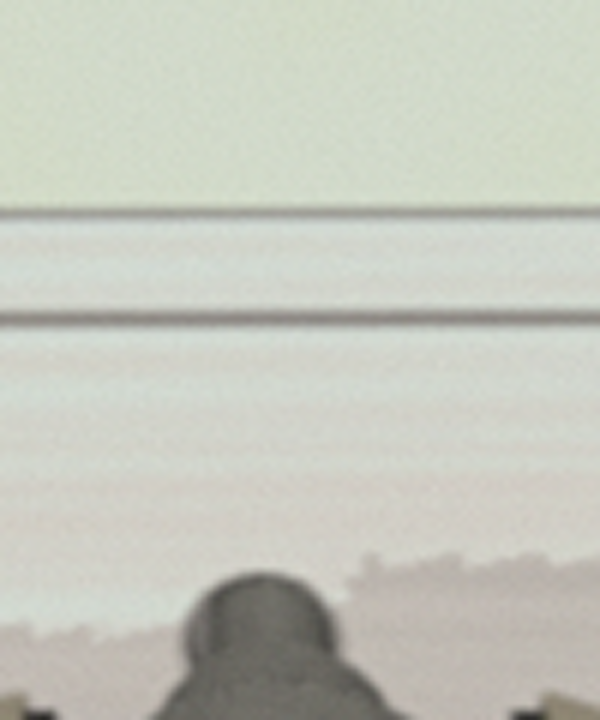

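Joint 5 is at 0.31 against a 0.28 limit, so I can advance only about 8 mm along this line. At that depth the nose is in the lower hole. I'll then let the spindle slide home, and finish with a more vertical tool if needed.

```bash
python3 -m creep '[{"tx":0.4,"ty":-0.05,"tz":-0.03,"wx":0,"wy":0,"wz":0,"gripper":1},{"tx":0.7,"ty":-0.05,"tz":-0.03,"wx":0,"wy":0,"wz":0,"gripper":1},{"tx":0.7,"ty":-0.05,"tz":-0.03,"wx":0,"wy":0,"wz":0,"gripper":1}]'; python3 - <<'E'
from plant import *
from h import *
o=get_obs();st(o);delta(o,hole+n*(74.2-90),frame(-n,-jz));print(o["joint_positions"][4])
E
```

```text
time: 8.37
tool_pos: [526.6, -43.6, 118.7]
tcp_rot: [1.571, 1.047, -0.272]
contact_force: [-0.6, 0.1, -0.9]
grip_width: 35.1
t 8.3667 pos [526.6 -43.6 118.7] F [-0.6  0.1 -0.9] w 35.1 q [-0.21  0.21  2.12 -0.12  0.29  1.74]
[[ 0.482  0.834 -0.269]
 [-0.135 -0.233 -0.963]
 [-0.866  0.5    0.   ]]
t [ 2.33 -0.04 -0.  ] w [ 0.     0.    -0.001] deg 0.0
0.29004389447075013
```

```bash
python3 -m creep '[{"tx":0,"ty":0.08,"tz":0,"wx":0,"wy":0,"wz":-0.02,"gripper":1},{"tx":0.4,"ty":0.08,"tz":0,"wx":0,"wy":0,"wz":-0.02,"gripper":1},{"tx":0.8,"ty":0.08,"tz":0,"wx":0,"wy":0,"wz":-0.02,"gripper":1},{"tx":0.8,"ty":0.08,"tz":0,"wx":0,"wy":0,"wz":-0.02,"gripper":1}]'; python3 - <<'E'
from plant import *
from h import *
o=get_obs();st(o);delta(o,hole+n*(74.2-90),frame(-n,-jz));print(o["joint_positions"][4])
E
```

```text
time: 8.7
tool_pos: [531.0, -44.9, 111.6]
tcp_rot: [1.571, 1.067, -0.273]
contact_force: [-0.7, 0.1, -1.3]
grip_width: 34.9
t 8.7 pos [531.  -44.9 111.6] F [-0.7  0.1 -1.3] w 34.9 q [-0.21  0.23  2.1  -0.1   0.31  1.73]
[[ 0.465  0.844 -0.269]
 [-0.13  -0.236 -0.963]
 [-0.876  0.483  0.   ]]
t [ 1.48 -0.05 -0.01] w [-0.    0.    0.02] deg 1.1
0.30619648381761677
```

```bash
python3 -m creep '[{"tx":0.5,"ty":0,"tz":0,"wx":0,"wy":0,"wz":0,"gripper":1},{"tx":0.8,"ty":0,"tz":0,"wx":0,"wy":0,"wz":-0.008,"gripper":1},{"tx":0.8,"ty":0,"tz":0,"wx":0,"wy":0,"wz":-0.008,"gripper":1}]'; python3 - <<'E'
from plant import *
from h import *
o=get_obs();st(o);delta(o,hole+n*(74.2-90),frame(-n,-jz));print(o["joint_positions"][4])
E
```

```text
time: 8.95
tool_pos: [534.9, -46.0, 104.6]
tcp_rot: [1.571, 1.076, -0.273]
contact_force: [-0.5, -0.0, -2.6]
grip_width: 35.3
t 8.95 pos [534.9 -46.  104.6] F [-0.5 -0.  -2.6] w 35.3 q [-0.21  0.26  2.09 -0.1   0.3   1.72]
[[ 0.457  0.848 -0.269]
 [-0.128 -0.237 -0.963]
 [-0.88   0.475  0.   ]]
t [ 0.68 -0.07 -0.01] w [0.    0.    0.029] deg 1.6
0.30276961012792697
```

```bash
python3 -m creep '[{"tx":0.35,"ty":0,"tz":0,"wx":0,"wy":0,"wz":0,"gripper":1},{"tx":0.6,"ty":-0.02,"tz":0,"wx":0,"wy":0,"wz":0,"gripper":1},{"tx":0.6,"ty":-0.02,"tz":0,"wx":0,"wy":0,"wz":0,"gripper":1}]'; python3 - <<'E'
from plant import *
from h import *
o=get_obs();st(o);delta(o,hole+n*(74.2-90),frame(-n,-jz));print(o["joint_positions"][4])
S=capture("side");Wc=capture("wrist")
crop(S,235,195,295,245,12,"pics/s10b.png");crop(Wc,210,130,350,290,5,"pics/w10b.png")
E
```

```text
time: 9.2
tool_pos: [537.3, -46.6, 99.8]
tcp_rot: [1.571, 1.075, -0.272]
contact_force: [-2.3, 0.8, 1.1]
grip_width: 35.3
t 9.2 pos [537.3 -46.6  99.8] F [-2.3  0.8  1.1] w 35.3 q [-0.21  0.27  2.09 -0.11  0.29  1.73]
[[ 0.458  0.847 -0.269]
 [-0.128 -0.236 -0.963]
 [-0.879  0.476  0.   ]]
t [ 0.14 -0.05 -0.  ] w [ 0.    -0.     0.028] deg 1.6
0.28759191171363013
```

View pics/s10b.png

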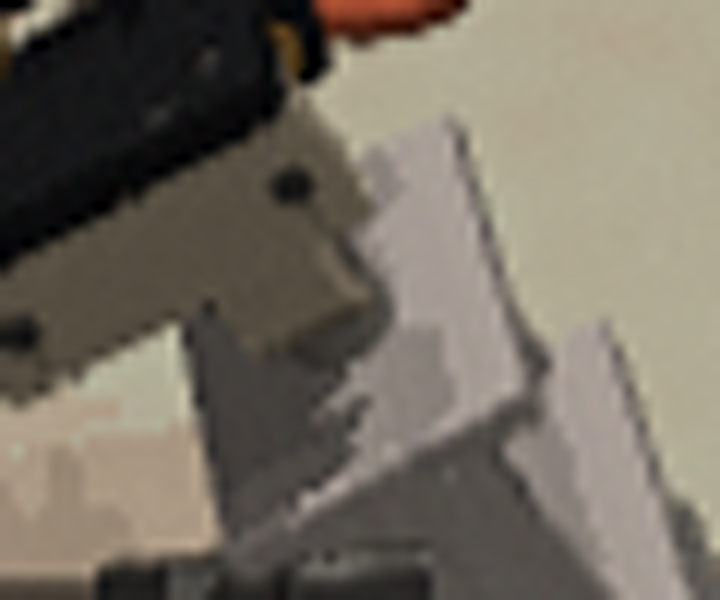

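View pics/w10b.png

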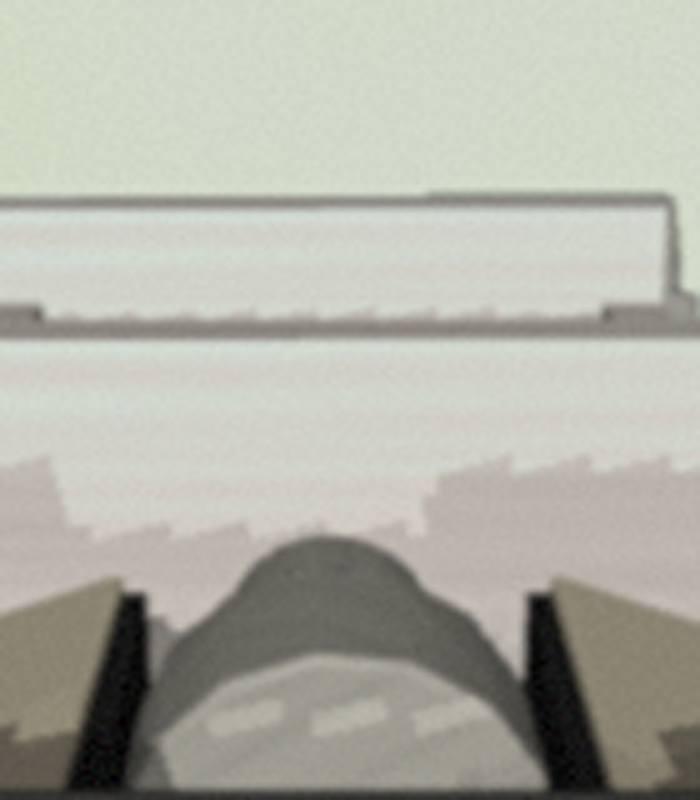

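About 1.4 mm remains, so I'll release and let it drop the last bit, then back off along the bore.

```bash
python3 -m creep '[{"tx":0,"ty":0,"tz":0,"wx":0,"wy":0,"wz":0,"gripper":-1},{"tx":0,"ty":0,"tz":0,"wx":0,"wy":0,"wz":0,"gripper":-1},{"tx":0,"ty":0,"tz":0,"wx":0,"wy":0,"wz":0,"gripper":-1},{"tx":0,"ty":0,"tz":0,"wx":0,"wy":0,"wz":0,"gripper":-1},{"tx":-2,"ty":0,"tz":0,"wx":0,"wy":0,"wz":0,"gripper":-1},{"tx":-5,"ty":0,"tz":0,"wx":0,"wy":0,"wz":0,"gripper":-1},{"tx":-9,"ty":0,"tz":0,"wx":0,"wy":0,"wz":0,"gripper":-1},{"tx":-13,"ty":0,"tz":0,"wx":0,"wy":0,"wz":0,"gripper":-1}]'; python3 - <<'E'
from plant import *
from h import *
S=capture("side");C=capture("scene");Wc=capture("wrist");o=get_obs();st(o)
pickle.dump(S,open("side11.pkl","wb"));pickle.dump(C,open("scene11.pkl","wb"))
crop(S,235,190,310,250,9,"pics/s11b.png");crop(C,235,165,305,225,9,"pics/c11b.png");cv2.imwrite("pics/w11.png",Wc["frame"][:,:,::-1])
for nm,c,ox,oy,k in(("side",S,235,190,9),("scene",C,235,165,9)):
    q=lambda P:((proj(c,P)-[ox,oy])*k).round(0).tolist()
    print(nm,"plate,collar top,head top",q(np.array([hole+n*z for z in(0,26,46,48)])))
W=cloud(S);P=(W-hole);a=P@n;r=np.linalg.norm(P-a[...,None]*n,axis=-1);m=(r<14)&(a>30)&(a<70);print("head top a:",np.percentile(a[m],[50,80,90,95]).round(1))
E
```

```text
time: 9.97
tool_pos: [476.6, -29.8, 214.8]
tcp_rot: [1.571, 1.077, -0.272]
contact_force: [1.5, -0.6, 0.4]
grip_width: 84.3
t 10.1167 pos [478.8 -30.  217.9] F [0.8 0.  0.7] w 90.9 q [-0.2  -0.03  2.04 -0.06  0.63  1.69]
[[ 0.465  0.844 -0.269]
 [-0.129 -0.235 -0.963]
 [-0.876  0.483 -0.001]]
side plate,collar top,head top [[256.0, 290.0], [204.0, 225.0], [164.0, 174.0], [159.0, 169.0]]
scene plate,collar top,head top [[245.0, 330.0], [226.0, 259.0], [211.0, 204.0], [209.0, 198.0]]
head top a: [46.5 47.4 48.  48.4]
```

View pics/s11b.png

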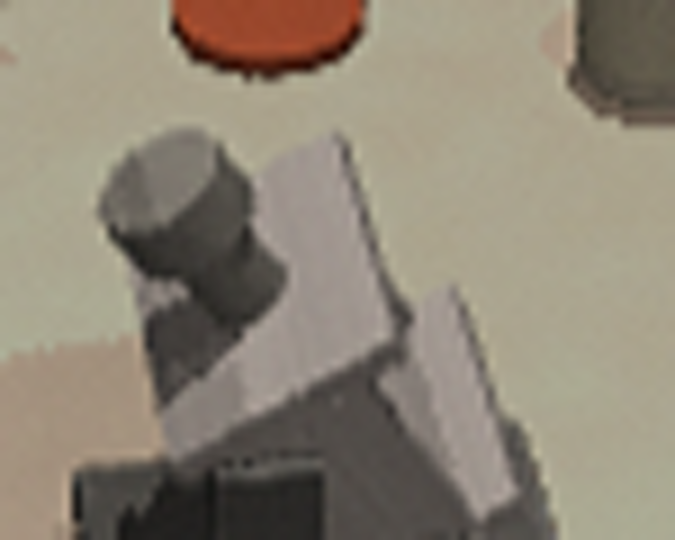

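View pics/c11b.png

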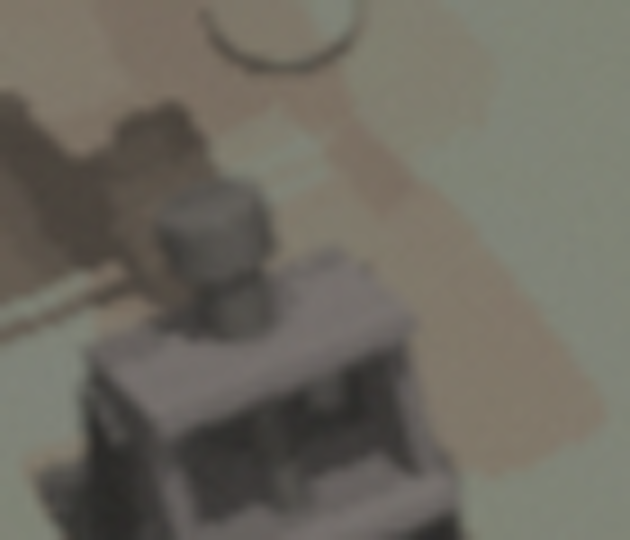

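The spindle is in, with its collar on the plate: head top 46.5 mm above the mouth against an expected 46, and the rod visible through both plates. Now the board and clip.

```bash
python3 - <<'E'
from h import *
c=load("scene11");crop(c,295,110,405,190,7,"pics/c12.png")
W=cloud(c)
# table brown rest, bar
crop(load("side11"),130,110,330,210,4,"pics/s12.png")
E
```

```text
(no output)
```

View pics/c12.png

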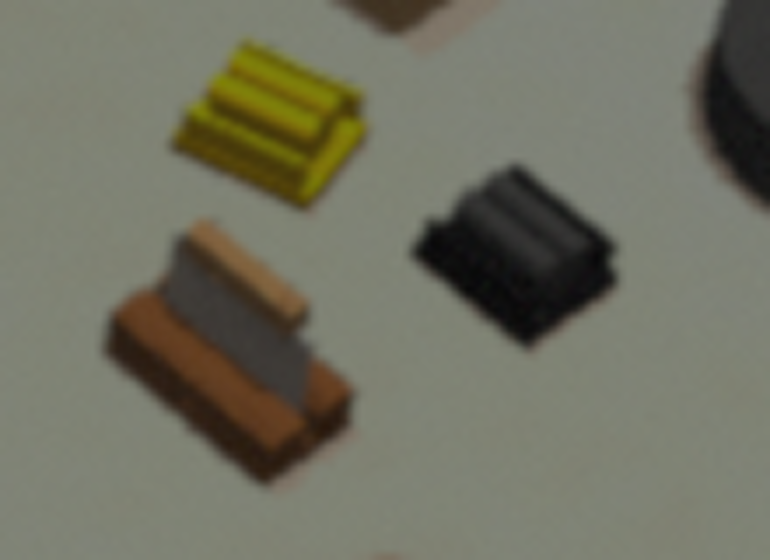

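View pics/s12.png

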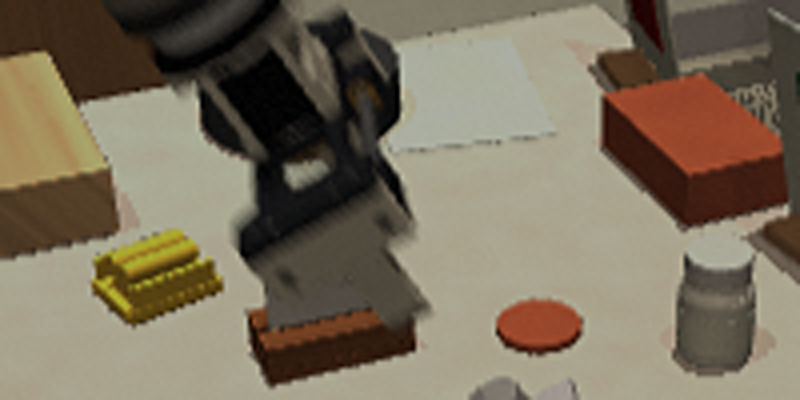

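View pics/w11.png

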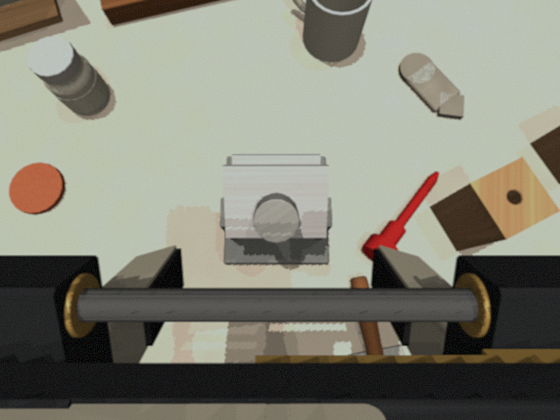

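```bash
python3 - <<'E'
from h import *
c=load("scene11")
f=lambda a,b,h:ray(c,295+a/7,110+b/7,h)
print("bar",[f(a,b,86).round(0)[:2].tolist() for a,b in((205,218),(311,300),(190,236))])
print("rest top",[f(a,b,30).round(0)[:2].tolist() for a,b in((110,318),(268,455),(352,393))])
print("clip base?",[f(a,b,5).round(0)[:2].tolist() for a,b in((415,250),(530,345),(615,280))])
print("lip line mid",[f(a,b,38).round(0)[:2].tolist() for a,b in((485,188),(580,258))])
E
```

```text
bar [[471.0, 275.0], [538.0, 275.0], [474.0, 262.0]]
rest top [[453.0, 236.0], [560.0, 232.0], [561.0, 287.0]]
clip base? [[508.0, 394.0], [586.0, 390.0], [586.0, 451.0]]
lip line mid [[521.0, 423.0], [581.0, 423.0]]
```

```bash
python3 - <<'E'
from plant import *
from h import *
o=get_obs();delta(o,[495,267,240],frame([0,0,-1],[0,-1,0]))
E
```

```text
t [ -5.02  -4.56 -29.05] w [-0.266  0.068 -0.501] deg 32.7
```

```bash
python3 -m creep '[{"tx":-5,"ty":-4.56,"tz":-29.05,"wx":-0.266,"wy":0.068,"wz":-0.501,"gripper":-1},{"tx":-5,"ty":-4.56,"tz":-29.05,"wx":-0.266,"wy":0.068,"wz":-0.501,"gripper":-1},{"tx":-5,"ty":-4.56,"tz":-29.05,"wx":-0.266,"wy":0.068,"wz":-0.501,"gripper":-1},{"tx":-5,"ty":-4.56,"tz":-29.05,"wx":-0.266,"wy":0.068,"wz":-0.501,"gripper":-1},{"tx":-5,"ty":-4.56,"tz":-29.05,"wx":-0.266,"wy":0.068,"wz":-0.501,"gripper":-1},{"tx":-5,"ty":-4.56,"tz":-29.05,"wx":-0.266,"wy":0.068,"wz":-0.501,"gripper":-1},{"tx":-5,"ty":-4.56,"tz":-29.05,"wx":-0.266,"wy":0.068,"wz":-0.501,"gripper":-1},{"tx":-5,"ty":-4.56,"tz":-29.05,"wx":-0.266,"wy":0.068,"wz":-0.501,"gripper":-1}]'; python3 -m creep '[{"tx":0,"ty":0,"tz":0,"wx":0,"wy":0,"wz":0,"gripper":-1},{"tx":0,"ty":0,"tz":0,"wx":0,"wy":0,"wz":0,"gripper":-1},{"tx":0,"ty":0,"tz":0,"wx":0,"wy":0,"wz":0,"gripper":-1},{"tx":0,"ty":0,"tz":0,"wx":0,"wy":0,"wz":0,"gripper":-1}]'; python3 - <<'E'
from plant import *
from h import *
c=capture("wrist");o=get_obs();st(o);pickle.dump(c,open("wrist13.pkl","wb"))
cv2.imwrite("pics/w13.png",c["frame"][:,:,::-1]);delta(o,[495,267,240],frame([0,0,-1],[0,-1,0]))
E
```

```text
time: 10.78
tool_pos: [494.3, 272.6, 233.9]
tcp_rot: [-1.856, 1.56, 2.86]
contact_force: [-0.3, -0.8, 0.7]
grip_width: 92.0
time: 11.12
tool_pos: [494.5, 265.4, 236.1]
tcp_rot: [-1.688, 1.562, 3.022]
contact_force: [-0.9, -0.0, -0.0]
grip_width: 91.8
t 11.1667 pos [494.5 265.5 236.4] F [-0.3  0.3 -0.1] w 91.6 q [0.35 0.39 1.34 0.   1.42 1.93]
[[-0.008  1.    -0.003]
 [ 0.001 -0.003 -1.   ]
 [-1.    -0.008 -0.001]]
t [-0.36  0.04 -0.15] w [-0.003 -0.001  0.008] deg 0.5
```

View pics/w13.png

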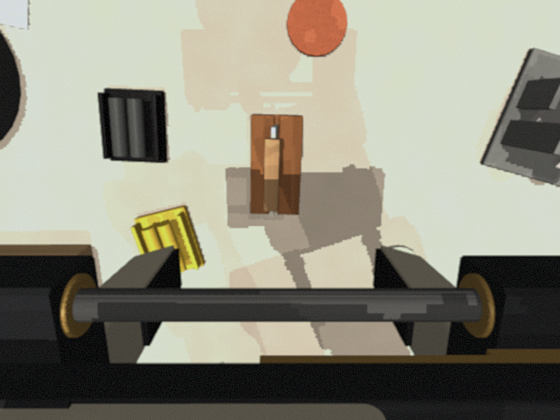

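The wrist view shows the board in its rest at (272,170) and the black clip at (133,125). Yellow (168,240) is to be ignored. I'll enlarge both for measuring.

```bash
python3 - <<'E'
from h import *
c=load("wrist13")
crop(c,90,80,180,170,8,"pics/w13a.png");crop(c,240,105,310,220,6,"pics/w13b.png")
E
```

```text
(no output)
```

View pics/w13a.png

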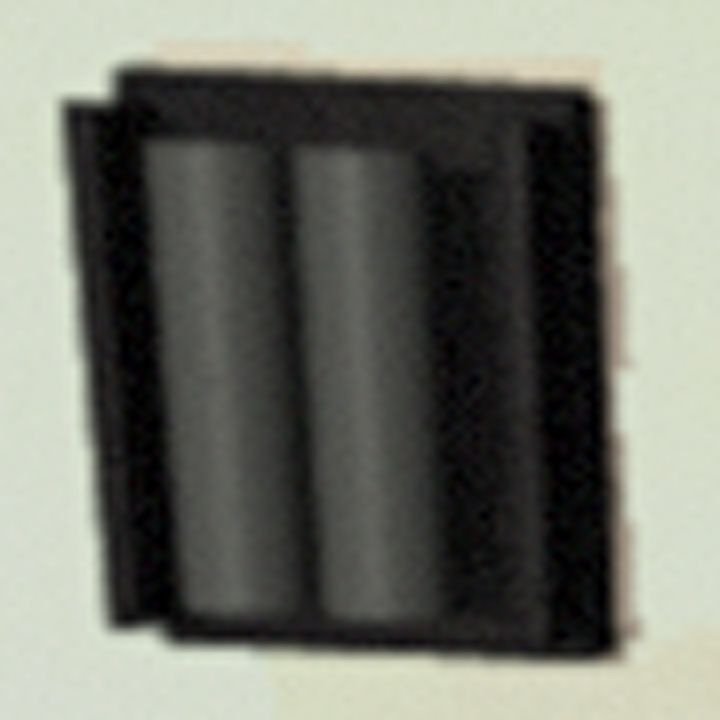

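View pics/w13b.png

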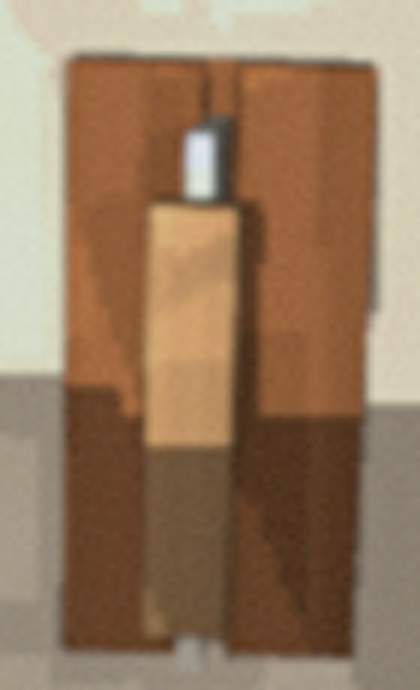

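```bash
python3 - <<'E'
from h import *
c=load("wrist13")
a=lambda u,v,h:ray(c,90+u/8,80+v/8,h)[:2].round(1)
b=lambda u,v,h:ray(c,240+u/6,105+v/6,h)[:2].round(1)
print("slit",a(286,148,32),a(310,615,32), "base corners z5",a(120,75,8),a(600,95,8),a(618,650,8),a(165,640,8))
print("rod edges",a(145,145,32),a(425,150,32),a(175,615,32),a(442,615,32))
print("bar",b(150,205,86),b(240,208,86),b(143,635,86),b(224,638,86))
print("rest",b(70,58,30),b(376,66,30),b(62,650,30),b(355,655,30),"slot",b(222,60,30),"sheet top",b(185,130,72),b(215,130,72))
W=cloud(c)
for u,v in((190,300),(190,500),(165,400),(215,400)): print(W[int(105+v/6),int(240+u/6)].round(1))
for u,v in((220,400),(365,400),(290,400)): print("clip",W[int(80+v/8),int(90+u/8)].round(1))
E
```

```text
slit [573.3 421.3] [512.3 425.4] base corners z5 [583.3 452.6] [580.4 386.8] [503.7 391.1] [505.4 456.7]
rod edges [573.7 439.7] [573.  403.2] [512.4 443.8] [512.3 407.4]
bar [536.1 274.6] [535.6 260.6] [466.6 276.6] [466.  263.3]
rest [556.5 290.3] [555.  236.1] [446.9 294.3] [445.7 238.3] slot [556.1 263.4] sheet top [546.6 269.3] [546.6 264.5]
[521.6 269.1  87.4]
[489.9 269.3  87.6]
[506.1 273.   85.6]
[506.3 265.4  86.7]
clip [541.7 430.8  40.7]
clip [541.6 412.1  40.5]
clip [541.1 425.   31.9]
```

The board leans a few degrees (bar centre y=269, slot y≈265), so I'll centre the grip on the slot, which will straighten it.

```bash
python3 - <<'E'
from plant import *
from h import *
o=get_obs();st(o);a=np.radians(-2);delta(o,[501,265.5,25],frame([0,0,-1],[np.sin(a),-np.cos(a),0]))
E
```

```text
t 11.1667 pos [494.5 265.5 236.4] F [-0.3  0.3 -0.1] w 91.6 q [0.35 0.39 1.34 0.   1.42 1.93]
[[-0.008  1.    -0.003]
 [ 0.001 -0.003 -1.   ]
 [-1.    -0.008 -0.001]]
t [21.14  0.81  0.03] w [ 0.032 -0.001  0.008] deg 1.9
```

```bash
python3 -m creep '[{"tx":3,"ty":0.81,"tz":0,"wx":0.032,"wy":0,"wz":0.008,"gripper":-1},{"tx":7,"ty":0.81,"tz":0,"wx":0.032,"wy":0,"wz":0.008,"gripper":-1},{"tx":11,"ty":0.81,"tz":0,"wx":0.032,"wy":0,"wz":0.008,"gripper":-1},{"tx":13,"ty":0.81,"tz":0,"wx":0.032,"wy":0,"wz":0.008,"gripper":-1},{"tx":13,"ty":0.81,"tz":0,"wx":0.032,"wy":0,"wz":0.008,"gripper":-1},{"tx":13,"ty":0.81,"tz":0,"wx":0.032,"wy":0,"wz":0.008,"gripper":-1}]'; python3 - <<'E'
from plant import *
from h import *
c=capture("wrist");o=get_obs();st(o);a=np.radians(-2);delta(o,[501,265.5,25],frame([0,0,-1],[np.sin(a),-np.cos(a),0]))
pickle.dump(c,open("wrist14.pkl","wb"));cv2.imwrite("pics/w14.png",c["frame"][:,:,::-1])
E
```

```text
time: 11.67
tool_pos: [501.4, 266.3, 106.4]
tcp_rot: [-2.254, 1.569, 2.424]
contact_force: [-0.1, 0.9, 0.5]
grip_width: 91.7
t 11.7167 pos [502.5 266.9 107.9] F [-0.5  0.5  0.5] w 91.8 q [0.35 0.5  1.53 0.   1.11 1.96]
[[ 0.002  0.999 -0.034]
 [ 0.002 -0.034 -0.999]
 [-1.     0.002 -0.002]]
t [ 8.29 -0.17  0.16] w [ 0.001 -0.002 -0.002] deg 0.2
```

View pics/w14.png

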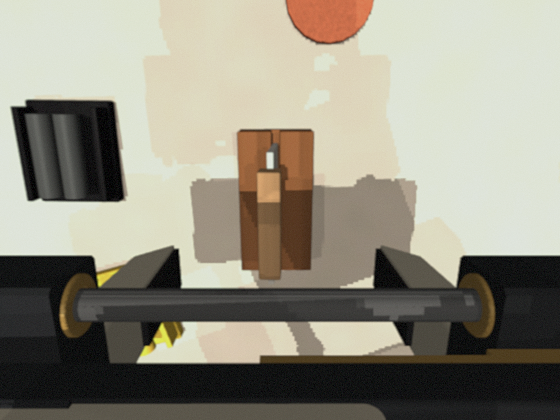

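```bash
python3 -m creep '[{"tx":3,"ty":-0.1,"tz":0.1,"wx":0,"wy":0,"wz":0,"gripper":-1},{"tx":6,"ty":-0.1,"tz":0.1,"wx":0,"wy":0,"wz":0,"gripper":-1},{"tx":8.1,"ty":-0.1,"tz":0.1,"wx":0,"wy":0,"wz":0,"gripper":-1},{"tx":8.1,"ty":-0.1,"tz":0.1,"wx":0,"wy":0,"wz":0,"gripper":-1},{"tx":8.1,"ty":-0.1,"tz":0.1,"wx":0,"wy":0,"wz":0,"gripper":1},{"tx":8.1,"ty":-0.1,"tz":0.1,"wx":0,"wy":0,"wz":0,"gripper":1},{"tx":8.1,"ty":-0.1,"tz":0.1,"wx":0,"wy":0,"wz":0,"gripper":1},{"tx":8.1,"ty":-0.1,"tz":0.1,"wx":0,"wy":0,"wz":0,"gripper":1}]'
python3 -m creep '[{"tx":0,"ty":0,"tz":0,"wx":0,"wy":0,"wz":0,"gripper":1},{"tx":0,"ty":0,"tz":0,"wx":0,"wy":0,"wz":0,"gripper":1},{"tx":0,"ty":0,"tz":0,"wx":0,"wy":0,"wz":0,"gripper":1},{"tx":0,"ty":0,"tz":0,"wx":0,"wy":0,"wz":0,"gripper":1},{"tx":0,"ty":0,"tz":0,"wx":0,"wy":0,"wz":0,"gripper":1},{"tx":0,"ty":0,"tz":0,"wx":0,"wy":0,"wz":0,"gripper":1},{"tx":0,"ty":0,"tz":0,"wx":0,"wy":0,"wz":0,"gripper":1},{"tx":0,"ty":0,"tz":0,"wx":0,"wy":0,"wz":0,"gripper":1}]'
python3 -m creep '[{"tx":0,"ty":0,"tz":0,"wx":0,"wy":0,"wz":0,"gripper":1},{"tx":0,"ty":0,"tz":0,"wx":0,"wy":0,"wz":0,"gripper":1}]'; python3 - <<'E'
from plant import *
from h import *
st(get_obs())
E
```

```text
time: 12.38
tool_pos: [501.7, 266.8, 27.5]
tcp_rot: [2.261, 1.566, 0.657]
contact_force: [-0.4, -0.5, 0.0]
grip_width: 69.5
time: 13.05
tool_pos: [500.3, 266.3, 25.4]
tcp_rot: [-3.102, 1.569, 1.578]
contact_force: [-0.1, 0.4, -0.0]
grip_width: 16.2
time: 13.22
tool_pos: [500.3, 266.3, 25.4]
tcp_rot: [-3.104, 1.569, 1.576]
contact_force: [-0.7, 0.1, 0.5]
grip_width: 14.2
t 13.2167 pos [500.3 266.3  25.4] F [-0.7  0.1  0.5] w 14.2 q [0.35 0.6  1.61 0.   0.93 1.96]
[[-0.     0.999 -0.033]
 [ 0.001 -0.033 -0.999]
 [-1.    -0.    -0.001]]
```

Gripped at 14.2 mm. Lift.

```bash
python3 -m creep '[{"tx":-0.8,"ty":0,"tz":0,"wx":0,"wy":0,"wz":0,"gripper":1},{"tx":-2,"ty":0,"tz":0,"wx":0,"wy":0,"wz":0,"gripper":1},{"tx":-4,"ty":0,"tz":0,"wx":0,"wy":0,"wz":0,"gripper":1},{"tx":-6,"ty":0,"tz":0,"wx":0,"wy":0,"wz":0,"gripper":1},{"tx":-7.5,"ty":0,"tz":0,"wx":0,"wy":0,"wz":0,"gripper":1},{"tx":-7.5,"ty":0,"tz":0,"wx":0,"wy":0,"wz":0,"gripper":1}]'; python3 - <<'E'
from plant import *
from h import *
c=capture("wrist");o=get_obs();st(o);pickle.dump(c,open("wrist15.pkl","wb"));cv2.imwrite("pics/w15.png",c["frame"][:,:,::-1])
a=np.radians(-3.5);delta(o,[542.8,423.4,100],frame([0,0,-1],[np.sin(a),-np.cos(a),0]))
E
```

```text
time: 13.72
tool_pos: [502.4, 267.1, 104.2]
tcp_rot: [2.144, 1.563, 0.541]
contact_force: [0.7, 0.1, -0.6]
grip_width: 13.5
t 13.7667 pos [501.4 266.7 102.2] F [-0.7 -0.3 -1.1] w 13.6 q [0.35 0.5  1.54 0.   1.1  1.96]
[[ 0.004  0.999 -0.032]
 [ 0.003 -0.032 -0.999]
 [-1.     0.004 -0.003]]
t [  0.29   3.63 -15.8 ] w [ 0.029 -0.003 -0.004] deg 1.7
```

View pics/w15.png

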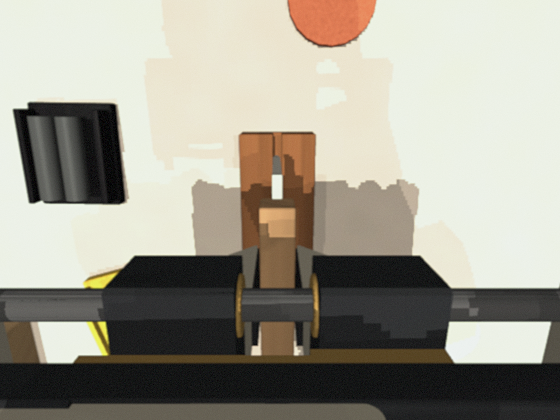

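```bash
python3 -m creep '[{"tx":0,"ty":1,"tz":-4,"wx":0.015,"wy":0,"wz":0,"gripper":1},{"tx":0,"ty":2,"tz":-8,"wx":0.029,"wy":0,"wz":-0.002,"gripper":1},{"tx":0,"ty":3,"tz":-12,"wx":0.029,"wy":0,"wz":-0.002,"gripper":1},{"tx":0,"ty":3.6,"tz":-15,"wx":0.029,"wy":0,"wz":-0.002,"gripper":1},{"tx":0,"ty":3.63,"tz":-15.8,"wx":0.029,"wy":0,"wz":-0.002,"gripper":1},{"tx":0,"ty":3.63,"tz":-15.8,"wx":0.029,"wy":0,"wz":-0.002,"gripper":1},{"tx":0,"ty":3.63,"tz":-15.8,"wx":0.029,"wy":0,"wz":-0.002,"gripper":1},{"tx":0,"ty":3.63,"tz":-15.8,"wx":0.029,"wy":0,"wz":-0.002,"gripper":1}]'; python3 - <<'E'
from plant import *
from h import *
o=get_obs();st(o)
a=np.radians(-3.5);delta(o,[542.8,423.4,100],frame([0,0,-1],[np.sin(a),-np.cos(a),0]))
for k in("wrist","scene","side"):
    c=capture(k);pickle.dump(c,open(k+"16.pkl","wb"))
    if k=="wrist":cv2.imwrite("pics/w16.png",c["frame"][:,:,::-1])
    if k=="scene":crop(c,320,90,410,180,8,"pics/c16.png")
    if k=="side":cv2.imwrite("pics/s16.png",c["frame"][:,:,::-1])
E
```

```text
time: 14.43
tool_pos: [541.4, 421.3, 99.9]
tcp_rot: [-1.531, 1.567, 3.119]
contact_force: [-1.1, 0.2, -1.0]
grip_width: 13.7
t 14.4333 pos [541.4 421.3  99.9] F [-1.1  0.2 -1. ] w 13.7 q [0.55 0.72 1.15 0.   1.28 2.18]
[[-0.003  0.998 -0.062]
 [ 0.    -0.062 -0.998]
 [-1.    -0.003  0.   ]]
t [-0.01  0.13 -0.22] w [-0.001  0.     0.003] deg 0.2
```

View pics/w16.png

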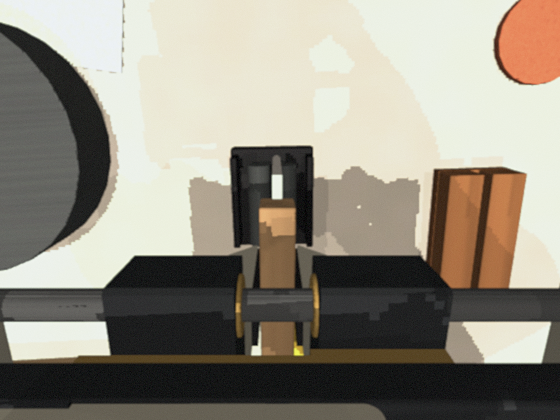

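View pics/c16.png

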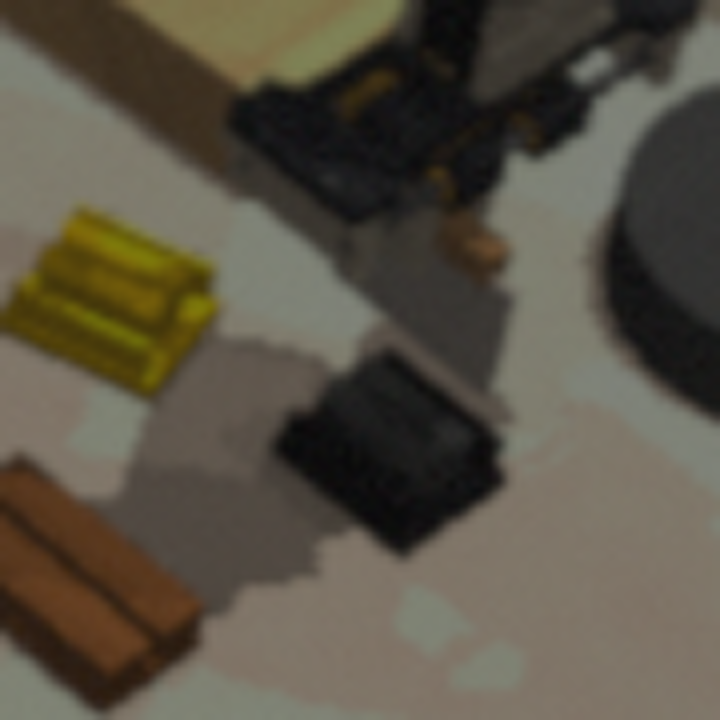

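View pics/s16.png

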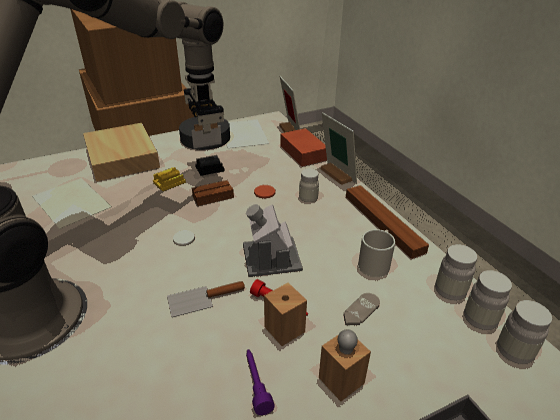

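```bash
python3 - <<'E'
from plant import *
from h import *
c=load("wrist16");crop(c,220,135,330,260,6,"pics/w16a.png")
E
```

```text
(no output)
```

View pics/w16a.png

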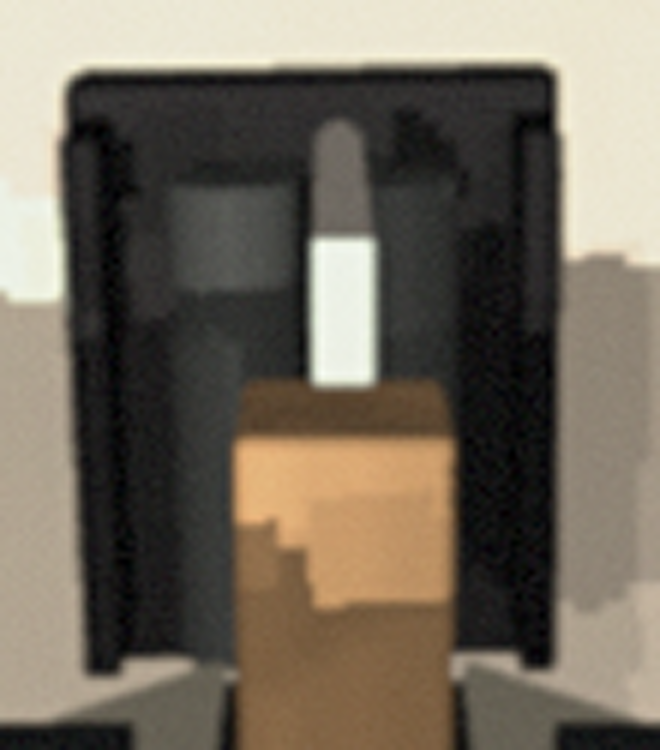

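```bash
python3 - <<'E'
from plant import *
from h import *
c=load("wrist16");a=lambda u,v,h:ray(c,220+u/6,135+v/6,h).round(1)[:2]
print("rod edges",a(165,190,32),a(458,190,32),"inner left",a(297,200,32))
print("base top corners",a(75,72,10),a(555,68,10))
zb=100-25.4+10
print("zb",zb,"lower edge end",a(338,120,zb),"sheet",a(311,300,zb+60),a(377,300,zb+60),"bar",a(235,437,zb+76),a(458,437,zb+76))
print("TCP",get_obs()["tool_pos"].round(1))
C=load("scene16")
b=lambda u,v,h:ray(C,320+u/8,90+v/8,h).round(1)[:2]
print("scene base corners: l, b, r",b(280,440,6),b(403,545,6),b(503,470,6)," board lower corner",b(492,408,zb),"lip ends",b(390,355,36),b(495,435,36))
W=cloud(c);m=(abs(W[...,2]-40)<4)&(abs(W[...,0]-545)<50)&(abs(W[...,1]-423)<30);print(m.sum(),W[m].min(0),W[m].max(0))
E
```

```text
rod edges [572.8 438.6] [570.6 403.5] inner left [570.6 422.9]
base top corners [585.2 450.9] [581.9 389.3]
zb 84.6 lower edge end [586.9 416.8] sheet [582.6 418.9] [582.3 414.3] bar [577.6 423.8] [576.7 409.8]
TCP [542.  421.6 100.9]
scene base corners: l, b, r [507.7 397.1] [582.2 391.9] [583.2 455. ]  board lower corner [594.6 414.1] lip ends [522.1 444.8] [582.  443.3]
1573 [514.88532269 405.27668162  36.00682962] [574.76223888 441.10507493  43.01716608]
```

The board stands over the clip. In the wrist view its edge is at (276,155), while the jaw slit lies a little to the left (≈272), so it needs about +3 mm in y. I'll lower it to just above the lips and recheck.

```bash
python3 -m creep '[{"tx":1,"ty":0.06,"tz":-0.28,"wx":0,"wy":0,"wz":0,"gripper":1},{"tx":2.5,"ty":0.06,"tz":-0.28,"wx":0,"wy":0,"wz":0,"gripper":1},{"tx":3.8,"ty":0.06,"tz":-0.28,"wx":0,"wy":0,"wz":0,"gripper":1},{"tx":3.8,"ty":0.06,"tz":-0.28,"wx":0,"wy":0,"wz":0,"gripper":1},{"tx":3.8,"ty":0.06,"tz":-0.28,"wx":0,"wy":0,"wz":0,"gripper":1}]'; python3 - <<'E'
from plant import *
from h import *
o=get_obs();st(o)
for k in("wrist","scene"):
    c=capture(k);pickle.dump(c,open(k+"17.pkl","wb"))
    if k=="wrist":crop(c,220,135,330,260,6,"pics/w17.png")
    if k=="scene":crop(c,340,110,410,170,10,"pics/c17.png")
st(get_obs())
E
```

```text
time: 15.0
tool_pos: [542.0, 425.2, 61.7]
tcp_rot: [-1.647, 1.567, 3.004]
contact_force: [1.2, -0.7, -0.1]
grip_width: 13.8
t 15.0 pos [542.  425.2  61.7] F [ 1.2 -0.7 -0.1] w 13.8 q [0.55 0.76 1.18 0.   1.21 2.18]
[[-0.004  0.998 -0.062]
 [ 0.001 -0.062 -0.998]
 [-1.    -0.004 -0.   ]]
t 15.1 pos [543.  425.9  63.4] F [-0.2 -0.6 -0.7] w 13.8 q [0.55 0.75 1.18 0.   1.21 2.18]
[[-0.001  0.998 -0.062]
 [ 0.002 -0.062 -0.998]
 [-1.    -0.001 -0.002]]
```

View pics/w17.png

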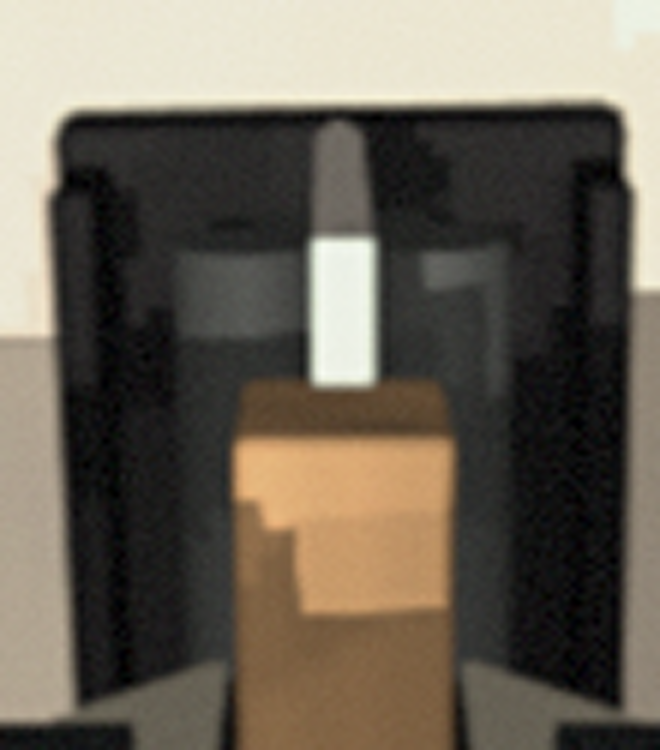

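View pics/c17.png

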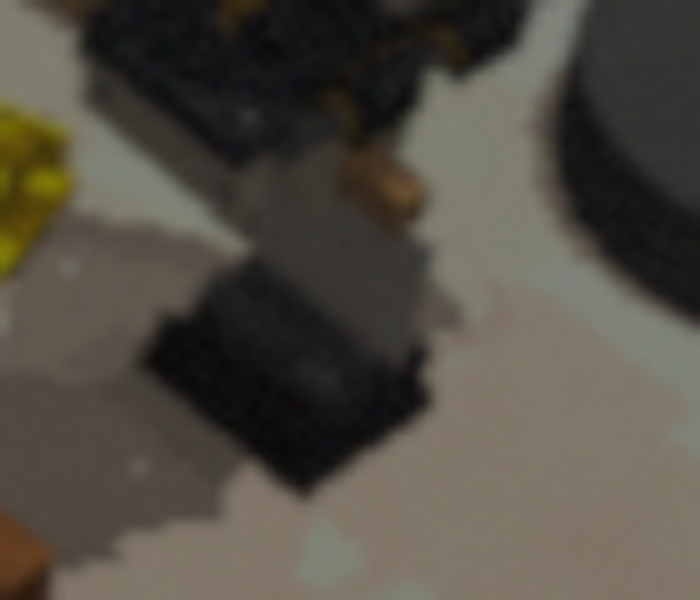

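The board is centred between the jaws: rod edges at 175 and 510 (mid 342), sheet 311–377 (mid 344). Now I'll press down in stages.

```bash
python3 -m creep '[{"tx":0,"ty":0,"tz":0,"wx":0,"wy":0,"wz":0,"gripper":1},{"tx":0.6,"ty":0,"tz":0,"wx":0,"wy":0,"wz":0,"gripper":1},{"tx":1.1,"ty":0,"tz":0,"wx":0,"wy":0,"wz":0,"gripper":1},{"tx":1.5,"ty":0,"tz":0,"wx":0,"wy":0,"wz":0,"gripper":1},{"tx":1.9,"ty":0,"tz":0,"wx":0,"wy":0,"wz":0,"gripper":1},{"tx":1.9,"ty":0,"tz":0,"wx":0,"wy":0,"wz":0,"gripper":1}]'; python3 - <<'E'
from plant import *
from h import *
o=get_obs();st(o)
c=capture("wrist");crop(c,220,135,330,260,6,"pics/w18.png");print(get_obs()["contact_force"],get_obs()["tool_pos"])
E
```

```text
time: 15.6
tool_pos: [542.1, 424.9, 42.4]
tcp_rot: [-1.416, 1.567, -3.048]
contact_force: [0.6, -1.5, -2.5]
grip_width: 13.4
t 15.6 pos [542.1 424.9  42.4] F [ 0.6 -1.5 -2.5] w 13.4 q [0.55 0.77 1.2  0.   1.17 2.18]
[[-0.003  0.998 -0.061]
 [-0.    -0.061 -0.998]
 [-1.    -0.003  0.001]]
[ 0.97922346 -3.8452703  -1.42239136] [542.10183312 424.9544233   42.63400333]
```

View pics/w18.png

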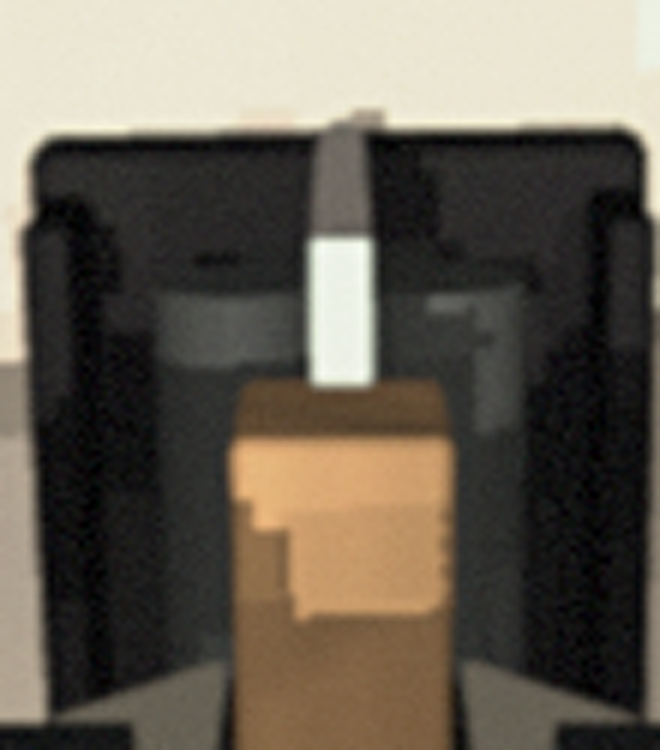

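```bash
python3 -m creep '[{"tx":0.4,"ty":0,"tz":0,"wx":0,"wy":0,"wz":0,"gripper":1},{"tx":0.8,"ty":0,"tz":0,"wx":0,"wy":0,"wz":0,"gripper":1},{"tx":1.1,"ty":0,"tz":0,"wx":0,"wy":0,"wz":0,"gripper":1},{"tx":1.3,"ty":0,"tz":0,"wx":0,"wy":0,"wz":0,"gripper":1},{"tx":1.3,"ty":0,"tz":0,"wx":0,"wy":0,"wz":0,"gripper":1}]'; python3 -m creep '[{"tx":0.1,"ty":0,"tz":0,"wx":0,"wy":0,"wz":0,"gripper":1},{"tx":0.2,"ty":0,"tz":0,"wx":0,"wy":0,"wz":0,"gripper":1},{"tx":0.2,"ty":0,"tz":0,"wx":0,"wy":0,"wz":0,"gripper":1}]'
```

```text
time: 16.07
tool_pos: [542.4, 425.5, 30.1]
tcp_rot: [-1.924, 1.568, 2.726]
contact_force: [0.7, -4.5, -2.1]
grip_width: 13.5
time: 16.32
tool_pos: [542.5, 425.6, 28.6]
tcp_rot: [-2.092, 1.569, 2.559]
contact_force: [0.7, -5.7, 1.6]
grip_width: 14.2
```

```bash
python3 -m creep '[{"tx":0.1,"ty":0,"tz":0.08,"wx":0,"wy":0,"wz":0,"gripper":1},{"tx":0.2,"ty":0,"tz":0.08,"wx":0,"wy":0,"wz":0,"gripper":1},{"tx":0.3,"ty":0,"tz":0.08,"wx":0,"wy":0,"wz":0,"gripper":1},{"tx":0.3,"ty":0,"tz":0.08,"wx":0,"wy":0,"wz":0,"gripper":1}]'; python3 - <<'E'
from plant import *
from h import *
c=capture("wrist");crop(c,220,135,330,260,6,"pics/w19.png");st(get_obs())
c=capture("scene");crop(c,340,110,410,170,10,"pics/c19.png")
c=capture("side");crop(c,150,100,270,210,6,"pics/s19.png")
E
```

```text
time: 16.65
tool_pos: [542.6, 425.7, 27.3]
tcp_rot: [-2.908, 1.568, 1.743]
contact_force: [-2.3, -3.9, 9.9]
grip_width: 13.4
t 16.7 pos [542.6 425.7  27.3] F [-2.7 -3.5  9.7] w 13.4 q [0.55 0.79 1.21 0.   1.14 2.18]
[[-0.     0.998 -0.061]
 [ 0.003 -0.061 -0.998]
 [-1.    -0.001 -0.003]]
```

View pics/w19.png

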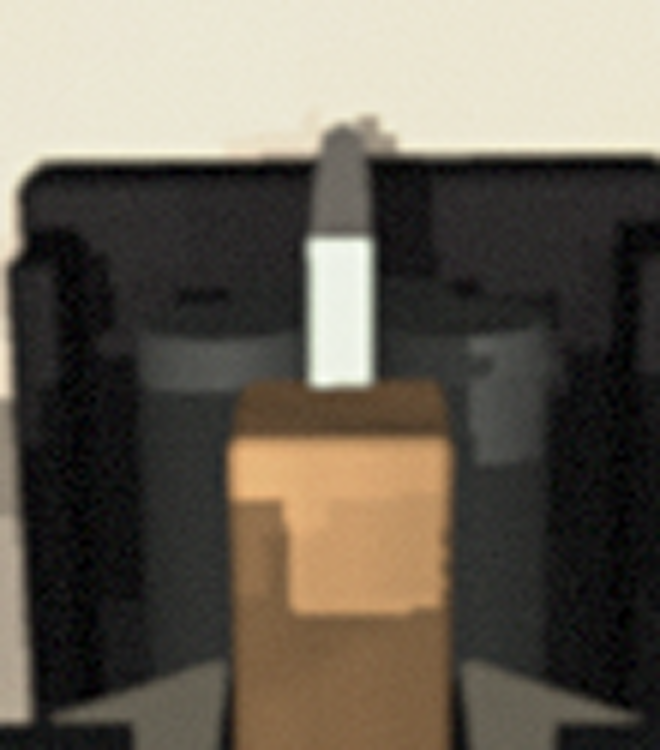

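View pics/c19.png

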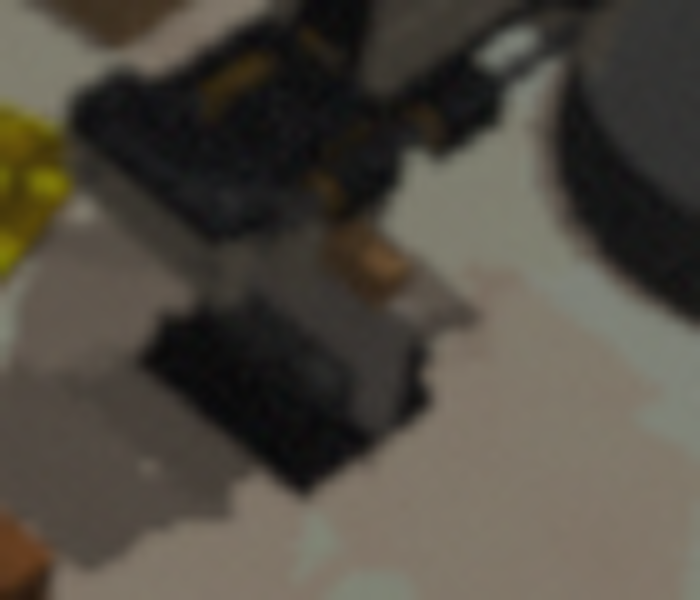

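View pics/s19.png

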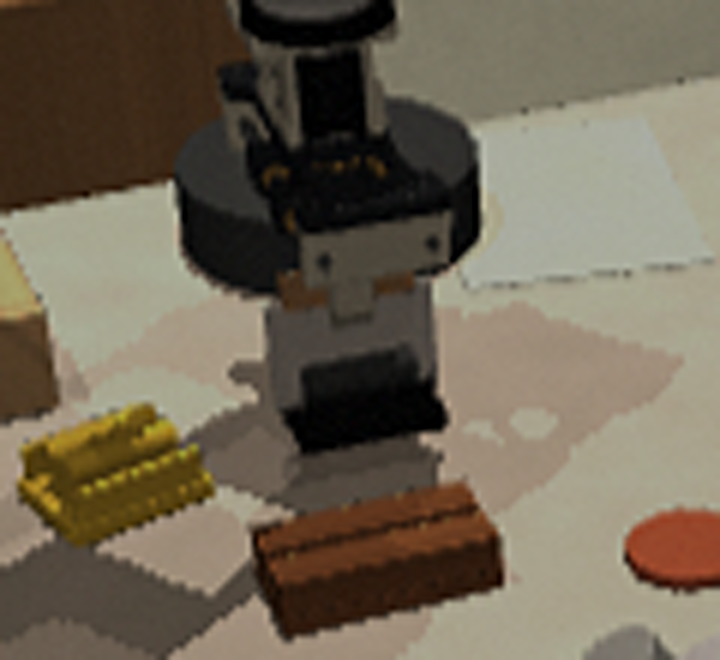

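```bash
python3 -m creep '[{"tx":0.15,"ty":0,"tz":0,"wx":0,"wy":0,"wz":0,"gripper":1},{"tx":0.3,"ty":0,"tz":0,"wx":0,"wy":0,"wz":0,"gripper":1},{"tx":0.3,"ty":0,"tz":0,"wx":0,"wy":0,"wz":0,"gripper":1}]'
```

```text
time: 17.05
tool_pos: [542.9, 426.5, 27.1]
tcp_rot: [2.917, 1.566, 1.286]
contact_force: [-6.3, -5.8, 22.0]
grip_width: 13.5
```

It moved only 0.2 mm for +12 N, so it's on the floor. Relax, open, retreat upward, then check.

```bash
python3 -m creep '[{"tx":-0.4,"ty":0,"tz":0.1,"wx":0,"wy":0,"wz":0,"gripper":1},{"tx":-0.4,"ty":0,"tz":0.1,"wx":0,"wy":0,"wz":0,"gripper":1}]'; python3 -m creep '[{"tx":0,"ty":0,"tz":0,"wx":0,"wy":0,"wz":0,"gripper":-0.2},{"tx":0,"ty":0,"tz":0,"wx":0,"wy":0,"wz":0,"gripper":-0.2},{"tx":0,"ty":0,"tz":0,"wx":0,"wy":0,"wz":0,"gripper":-0.2},{"tx":0,"ty":0,"tz":0,"wx":0,"wy":0,"wz":0,"gripper":-0.2},{"tx":0,"ty":0,"tz":0,"wx":0,"wy":0,"wz":0,"gripper":-0.2},{"tx":-3,"ty":0,"tz":0,"wx":0,"wy":0,"wz":0,"gripper":-0.2},{"tx":-7,"ty":0,"tz":0,"wx":0,"wy":0,"wz":0,"gripper":-0.2},{"tx":-11,"ty":0,"tz":0,"wx":0,"wy":0,"wz":0,"gripper":-0.2}]'; python3 -m creep '[{"tx":0,"ty":-4,"tz":0,"wx":0,"wy":0,"wz":0,"gripper":-0.2},{"tx":-4,"ty":-8,"tz":0,"wx":0,"wy":0,"wz":0,"gripper":-0.2},{"tx":-5,"ty":-10,"tz":0,"wx":0,"wy":0,"wz":0,"gripper":-0.2},{"tx":-5,"ty":-10,"tz":0,"wx":0,"wy":0,"wz":0,"gripper":-0.2},{"tx":-5,"ty":-10,"tz":0,"wx":0,"wy":0,"wz":0,"gripper":-0.2},{"tx":-5,"ty":-10,"tz":0,"wx":0,"wy":0,"wz":0,"gripper":-0.2}]'; python3 - <<'E'
from plant import *
from h import *
st(get_obs())
c=capture("wrist");cv2.imwrite("pics/w20.png",c["frame"][:,:,::-1]);pickle.dump(c,open("wrist20.pkl","wb"))
c=capture("scene");crop(c,340,110,410,170,10,"pics/c20.png");pickle.dump(c,open("scene20.pkl","wb"))
c=capture("side");crop(c,140,100,300,220,5,"pics/s20.png");pickle.dump(c,open("side20.pkl","wb"))
E
```

```text
time: 17.22
tool_pos: [542.6, 425.3, 27.7]
tcp_rot: [-3.028, 1.567, 1.623]
contact_force: [-0.2, -0.4, 4.1]
grip_width: 13.3
time: 17.88
tool_pos: [541.7, 423.4, 136.5]
tcp_rot: [-1.501, 1.566, -3.134]
contact_force: [1.2, 0.8, 0.2]
grip_width: 54.9
time: 18.38
tool_pos: [443.1, 429.8, 186.4]
tcp_rot: [-2.178, 1.569, 2.473]
contact_force: [-0.2, 0.2, -0.3]
grip_width: 54.7
t 18.3833 pos [443.1 429.8 186.4] F [-0.2  0.2 -0.3] w 54.7 q [0.64 0.52 1.26 0.   1.36 2.28]
[[-0.002  0.998 -0.061]
 [ 0.001 -0.061 -0.998]
 [-1.    -0.002 -0.001]]
```

View pics/w20.png

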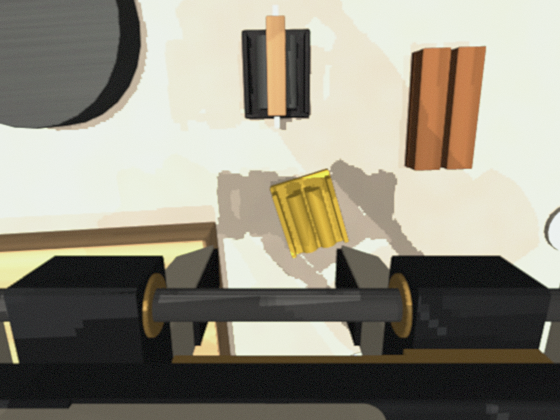

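View pics/c20.png

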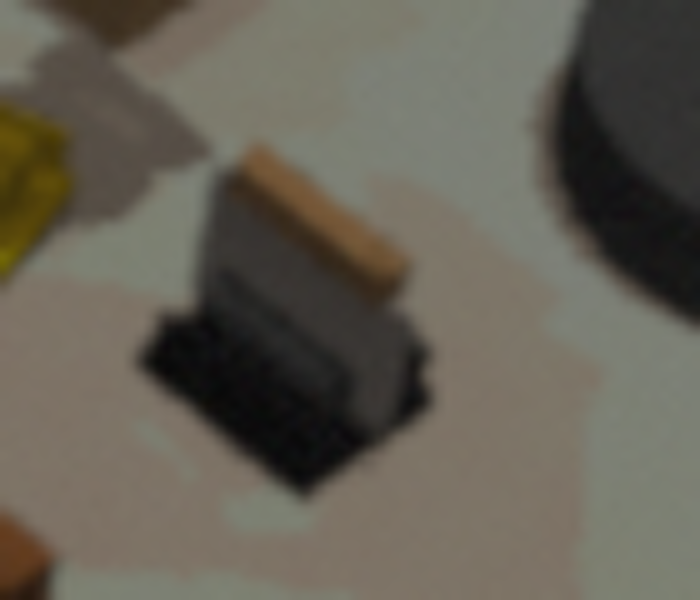

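View pics/s20.png

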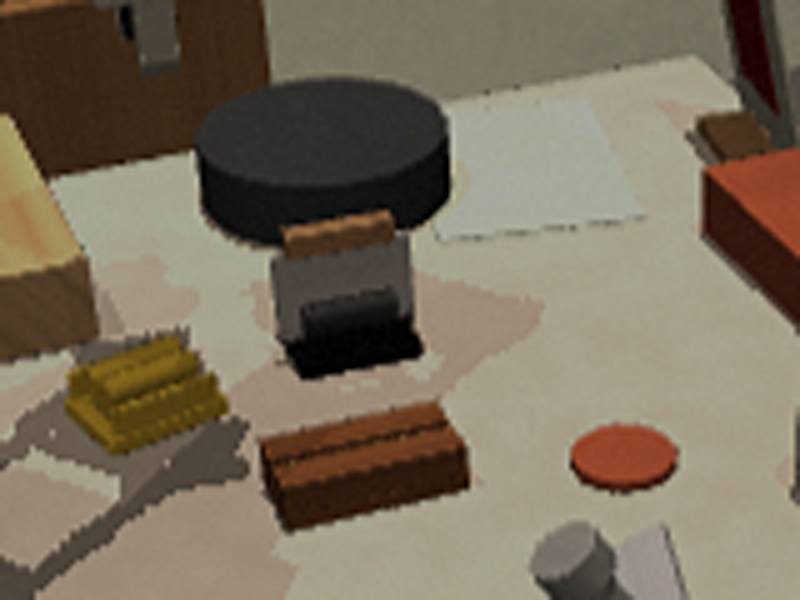

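```bash
python3 - <<'E'
from h import *
for k in("wrist20","scene20","side20"):
    c=load(k);W=cloud(c)
    m=(abs(W[...,0]-543)<40)&(abs(W[...,1]-423)<14)&(W[...,2]>80)&(W[...,2]<100)
    P=W[m];print(k,len(P),np.percentile(P[:,2],[10,50,80,95]).round(1),P[:,:2].mean(0).round(1),P.min(0).round(0),P.max(0).round(0))
c=load("wrist20");crop(c,230,5,330,140,6,"pics/w20a.png")
a=lambda u,v,h:ray(c,u,v,h)[:2].round(1)
W=cloud(load("scene20"))
for ctr in((501,265),): 
    m=(np.hypot(W[...,0]-501,W[...,1]-265)<20);print("rest top z",np.nanmedian(W[m][:,2]))
S=load("side20");Ws=cloud(S)
E
```

```text
wrist20 1863 [88.3 89.3 89.9 90.5] [545.1 423. ] [509. 415.  87.] [579. 432.  92.]
scene20 101 [81.4 86.3 89.9 91.8] [544.4 419.8] [507. 410.  80.] [579. 433.  96.]
side20 99 [82.1 87.5 88.9 90.3] [543.4 421.1] [510. 412.  80.] [580. 434.  92.]
rest top z 28.803920287360825
```

View pics/w20a.png

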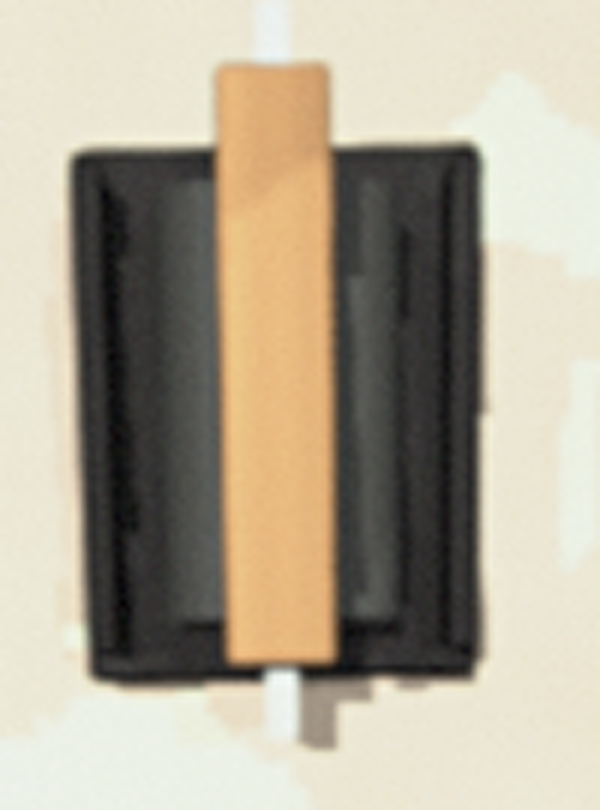

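Board home: bar top reads 89.3 in the wrist view. That view read about 1.4 mm high on the known 86 mm, so about 88 against an expected 88. Lean is about 1° and it's centred. Last overall look, then hand in.

```bash
python3 - <<'E'
from plant import *
from h import *
S=load("side20");W=cloud(S);P=(W-hole);a=P@n;r=np.linalg.norm(P-a[...,None]*n,axis=-1);m=(r<14)&(a>30)&(a<70);print("spindle head top a:",np.percentile(a[m],[50,90]).round(1))
c=capture("scene");cv2.imwrite("pics/final.png",c["frame"][:,:,::-1]);st(get_obs())
print(close_job())
E
```

```text
spindle head top a: [46.5 47.5]
t 18.5833 pos [443.4 429.3 185.3] F [-0.1  0.  -0.1] w 55.1 q [0.64 0.52 1.26 0.   1.36 2.28]
[[-0.004  0.998 -0.063]
 [ 0.    -0.063 -0.998]
 [-1.    -0.004  0.   ]]
the job is handed in; nothing more can be done
None
```

View pics/final.png

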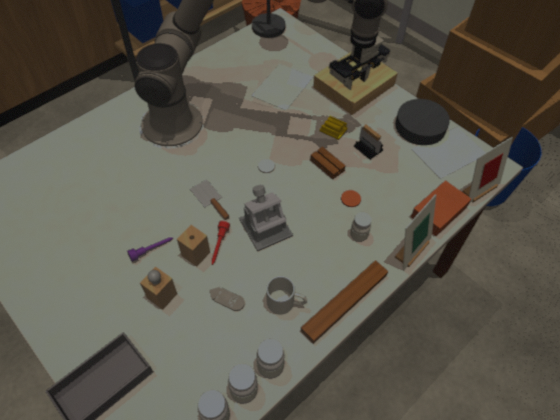

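I put the spindle through both plates of the stand until its collar sat on the upper plate. Then I pressed the board home in the middle of the black clip and handed the job in at 18.6 s with the robot touching nothing.

**Last checks**
- **Spindle:** its head top reads 46.5 mm above the hole mouth, against an expected 46. The rod was visible between the two plates.
- **Board:** the bar top is at about 88 mm, against an expected 88. That is a wrist reading of 89.3 less the roughly 1.4 mm that view read high earlier; the coarser scene and side views gave 86–88. It is centred, leans about 1°, and in the last press moved only 0.2 mm for 12 N more, so it is on the clip's floor.

**What disagreed or went wrong**
- **Tool length:** the real fingertips lie about 34 mm behind the reported TCP. My first grip therefore closed on air just above the spindle head; I corrected for it and every later grip and fit agreed.
- **Joint 5 limit:** joint 5 came close to its lower limit (lowest reading 0.288 against 0.28) near the end of the insertion. I used a 1.6° tilt within the hole clearance and let the spindle drop the last 1–2 mm.
- **Look-alikes:** the purple and red look-alikes stood at the start but were lying down by 1 s, before I had gone near anything (fingers well above them). I did not touch them on purpose.

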